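# Set out the bread-tasting corner

## Robot

A 7-joint arm with a two-finger parallel gripper is mounted at the origin on a cart in front of the work surface, level with it; the furniture and walls round the work are solid. World frame = base frame: x ahead of the robot, y to its left, z up, the work surface at z = 0. Lengths are in m, angles in rad, forces in N, time in s.
With the tool pointing down it reaches from about 0.425 to 0.875 m from the base axis. Payload 8.4 kg.
Tool frame: the origin (TCP) lies on the mounting face of the last link; the fingertips stand manip.tip_extent ahead of it and the grasp point (between the pads) lies 164 mm ahead of it (manip.tip_extent is the distance from the TCP to the fingertips, in m); z points along the fingers, y is the line along which they close (so a half turn about z gives the same grasp; the last joint's range is limited). The gripper opens to 87 mm and grips with 3 to 60 N. Pads are 19 mm wide; open, the fingers measure 117 mm over their backs; the gripper's body (75 mm by 190 mm) begins 51 mm behind the grasp point.
Start: joints at [1.129, 0.333, 0.04, 1.465, -0.013, 1.343, -0.059], TCP at [0.218, -0.612, 0.405] pointing down, gripper open.
Joint ranges: [-2.58, 2.58], [-0.38, 2.09], [-1.3, 1.39], [0.25, 2.4], [-1.5, 4.64], [0.08, 2.09], [-2.65, 2.65]. Speed limits (rad/s): [2.22, 2.22, 2.79, 2.79, 3.14, 3.14, 3.14].

## Interface

Orientations are given as a rotation vector (axis times angle).
In Python, from plant import manip, eyes, models gives the robot as it stands.
- The arm moves only by the shell command python3 -m pendant 'ROWS' [FORCE]. ROWS is JSON, a list of rows, each an object with "claw": the opening, from -1 (shut) to 1 (fully open); "offset": the shift along the tool's x, y, z each as a share of 0.3 m, from -1 to 1, a list of three; "spin": the turn about the tool's z as a share of 360 degrees, from -1 to 1. A call has 1 to 12 rows; each row is the pose to reach, as a shift and turn from the pose commanded when the call began, along the tool's axes at that moment, turning the shorter way round; what a row does not reach only later rows make up. A row lasts 1/12 s, in which the tool goes at most 41.7 mm and 7.16 degrees, less where a joint would pass 70% of its speed; a pose out of reach is approached as far as the arm can. A call with a number of a shift or a turn outside -1 to 1 is refused whole. A call with a gripper value outside its range is refused whole. The fingers move at their own pace and stop on an object; FORCE is the grip in N (left out, the last holds). Time passes only in rows, so rows that repeat a pose let the fingers close. It gives the time, the measured TCP pose, the force, the opening and the grip force at its end, in the units of the state.
- manip.get_obs(): the state, without advancing time (a new reading comes with each control period).
- eyes.read_camera(name): name is "scene" or "top"; returns (picture, depth): 384x512x3 uint8, red, green, blue; 384x512 float32, m along the optical axis (not along the pixel's ray), 0 where there is no reading.
- eyes.camera_model(name): a dict with "fx", "fy", "cx", "cy" (pixels), "xyz" and "rotation" of the camera in the world. Camera axes: x right, y up, looking along -z (the intrinsics and any distortion apply to the point x, -y, -z); pixel columns grow to the right and rows downward; lengths in m; the calibration is good to about 2 mm. A picture is of the moment at which its call begins. camera_model takes no time and is no camera call.
- manip.hand_in(): hands the job in; it is judged then, once.
Trained networks look in the newest picture that a camera, given by its name, has taken for a name from the list of things; names that differ only in an ending like _2 or _b are one class to them, and where a whole thing is asked for, a point or a joint stands for the part that bears it (a point fixed in the world has none). Each returns a list of dicts, best first, with "conf" (0 to 1); they miss things now and then, are a little off and sometimes report something else, mostly with a low value. They report only what shows in the picture. A call takes as long as a camera call. They do not tell look-alikes from the thing itself.
- models.spot_in(camera, label): "extent" ([left, top, width, height] in pixels, round what is visible of it).
- models.silhouettes(camera, label): "mask" (384x512 bool, what is visible of it) and "extent" ([left, top, width, height] in pixels, round what is visible of it).
- models.place_of(camera, label): "point" ([column, row] in pixels: a listed point, or the origin of a listed thing).
The state is a dict: "time": time; "joints": joint angles; "dq": joint speeds; "joint_torque": joint torques, N m; "tool_pos": TCP position; "eef_rot": TCP orientation; "wrist_force": force on the tool from outside, world axes, zero at the start; "wrist_torque": the same for the moment, N m; "width": finger opening in m; "finger_force": force on a finger pad.
Only numpy, scipy, OpenCV 4.12 (cv2) and the standard library are available. Lean on these libraries where they do the work, as an engineer would, in place of code of your own. Each camera call takes 0.05 s, during which the arm holds its last target. There are 200 camera calls.

## Task

Set out the bread-tasting corner on the lower front tier for opening time: stand the jam jar in its round wooden coaster and the spice jar in the square bored block, put the white butter cover on the butter dish, and lay the tongs flat along the middle of their open-ended wooden rest, each fully seated in its place. Keep the jars and the cover upright, set everything down gently without dropping it, and leave the food tin and the price card standing where they are.

Things in the scene. Friction and masses are not known exactly. Their poses are not given: they have to be found in the camera images.
- jam_jar: Glass jam jar with a red label and a green screw lid, standing upright on the lower front tier (a similar jar far behind, by the coffee mill, is fixed stock and no part of the job). Round, 62 mm in diameter, 86 mm tall, about 0.36 kg. Its lid is 57 mm in diameter and takes the top 11 mm. Origin: centre of its underside; z up.
- spice_jar: Slim clear spice jar with a yellow cap, standing upright on the lower front tier (a similar one far behind, by the coffee mill, is fixed stock). 42 mm across, 96 mm tall, about 0.11 kg; the round cap takes the top 20 mm. Origin: centre of its underside; z up.
- butter_cover: Round white ceramic cover of the butter dish, a hollow dome with a knob on top, standing mouth down. 84 mm in diameter at its foot, dome 46 mm tall; the knob is a round button 28 mm in diameter from 52 to 72 mm above the foot, on an 18 mm neck. About 0.18 kg. Origin: centre of its foot circle, at the underside; z up.
- tongs: Plain metal bread tongs lying flat, 212 mm long (along y), 25 mm tall: a V of two arms that meet at the +y end, rigid here. Over the outer flanks (along x) 53 mm at y = -30 mm, 46 mm at the middle, 37 mm at y = +30 mm; 25 mm gap inside at the middle. About 0.09 kg, balanced near the middle. Origin: middle of the length, underside; z up. Its y axis lies roughly along the line away from the robot.
- jar_coaster: Round turned coaster of light wood, fixed to the table, for the jam jar: 100 mm in diameter at the rim, 20 mm tall, with a round recess whose cork floor is 6 mm above its underside; the recess is 73 mm in diameter at the floor and flares to 84 mm at the rim. Origin: centre of its underside; z up.
- spice_block: Square block of light wood with a bored hole, fixed to the table, for the spice jar: 78 x 78 mm, 32 mm tall; the hole is 52 mm in diameter, chamfered 4 mm at the mouth, its cork floor 8 mm above the underside. Origin: centre of its underside, on the hole's axis; z up.
- butter_dish: Round white ceramic butter dish, empty, fixed to the table: 120 mm in diameter at the rim, 16 mm tall, with a sloping rim round a flat floor about 96 mm in diameter, 5 mm above its underside; the cover's foot stands on this floor. Origin: centre of its underside; z up.
- tongs_rest: Light wooden tongs rest with a steel liner, fixed to the table: a shallow tray 150 mm long (y) and 94 mm wide (x), open at both ends, side walls 9 mm thick and 16 mm tall; floor 8 mm above its underside, 76 mm wide. The tongs lie flat along it, either end first, stand out above the walls and at both ends; keep fingers above the walls. Origin: centre of its underside; z up.
- tin: Bystander: red printed food tin with a metal rim, 57 mm in diameter, 72 mm tall, loose, standing among the task's things on the lower front tier. It stays where it is. Origin: centre of its underside.
- price_card: Bystander: brown price card in a small wooden foot, loose, standing among the task's things: foot 28 (x) x 48 (y) x 14 mm, card 4 mm thick, 58 to 68 mm wide (y), 85 mm tall. It stays where it is. Origin: centre of the underside of its foot.
There are look-alikes about, which are no part of the job. Leave any purple look-alike of the spice_jar alone.

How it is judged:
At the end, for the whole second after the job is handed in: Jars and butter cover stand seated (4 mm) in their own holders, within 10 mm of centre, tilt under 0.1 rad; the tongs lie flat in their rest, within 15 mm sideways, 30 mm lengthwise and 0.2 rad, either way round. All at rest; tin and card upright within 25 mm of their start (horizontal distance between jam_jar and jar_coaster below 0.01 m and z of jam_jar in the frame of jar_coaster between 0.002 and 0.01 m and angle between each of jam_jar, spice_jar, butter_cover, tongs's own z axis and vertical below 0.1 rad and horizontal distance between spice_jar and spice_block below 0.01 m and z of spice_jar in the frame of spice_block between 0.004 and 0.012 m and horizontal distance between butter_cover and butter_dish below 0.01 m and z of butter_cover in the frame of butter_dish between 0.001 and 0.009 m and x of tongs in the frame of tongs_rest between -0.015 and 0.015 m and y of tongs in the frame of tongs_rest between -0.03 and 0.03 m and z of tongs in the frame of tongs_rest between 0.004 and 0.012 m and angle between the y axis of tongs and the y axis of tongs_rest, either way round below 0.2 rad and linear speed of each of jam_jar, spice_jar, butter_cover, tongs below 0.02 m/s and angle between each of tin, price_card's own z axis and vertical below 0.15 rad and distance of each of tin, price_card from where it was at the start of the episode below 0.025 m); the robot touches nothing.
It fails at once if a jar or the butter cover is tipped over (angle between any of jam_jar, spice_jar, butter_cover's own z axis and vertical above 0.75 rad).
It fails at once if a jar, the cover or the tongs are dropped (fall free more than about 3 cm) ((linear speed of jam_jar above 0.8 m/s and contact force between the fingers and jam_jar below 0.05 N) or (linear speed of spice_jar above 0.8 m/s and contact force between the fingers and spice_jar below 0.05 N) or (linear speed of butter_cover above 0.8 m/s and contact force between the fingers and butter_cover below 0.05 N) or (linear speed of tongs above 0.8 m/s and contact force between the fingers and tongs below 0.05 N)).
It fails at once if the food tin is pushed more than 25 mm or knocked over (distance of tin from where it was at the start of the episode above 0.025 m or angle between tin's own z axis and vertical above 0.5 rad).
It fails at once if the price card is pushed more than 25 mm or knocked over (distance of price_card from where it was at the start of the episode above 0.025 m or angle between price_card's own z axis and vertical above 0.5 rad).
It also fails if it takes over 118 s, if anything falls off the work surface, if the arm or the gripper's body presses on something with over 40 N, if the wrist force passes 120 N, or if a joint passes its speed limit or range.

## Working session

There is one attempt and no reset: what is moved stays moved. The work goes in short steps, Python scripts to look and compute and a shell command to move; the robot and the scene stay as the last step left them, time stands still between calls to the robot, and variables do not carry over. Pictures are saved under pics/ and viewed, at most 15 in all, crops included, and the job is handed in when it is done.

```bash
mkdir -p pics; ls
cat > h.py <<'E'
import numpy as np,cv2
from plant import manip,eyes,models
def snap(n,f=None):
    p,d=eyes.read_camera(n)
    if f: cv2.imwrite('pics/'+f,cv2.resize(p[:,:,::-1],(800,600),interpolation=cv2.INTER_CUBIC))
    return p,d
def world(n,u,v,d):
    c=eyes.camera_model(n);R=np.array(c['rotation'])
    if R.shape!=(3,3): R=cv2.Rodrigues(np.array(R,float))[0]
    u,v,d=map(np.asarray,(u,v,d))
    q=np.stack([(u-c['cx'])/c['fx']*d,-(v-c['cy'])/c['fy']*d,-d],-1)
    return q@R.T+np.array(c['xyz'])
E
python3 - <<'E'
from h import *
print(manip.get_obs(),manip.tip_extent)
for n in('scene','top'):
    snap(n,n+'0.png');c=eyes.camera_model(n);print(n,c)
    p,d=snap(n)
    for l in ['jam_jar','spice_jar','butter_cover','tongs','jar_coaster','spice_block','butter_dish','tongs_rest','tin','price_card']:
        for s in models.silhouettes(n,l)[:3]:
            m=s['mask']&(d>0)
            if m.sum()<5: continue
            v,u=np.nonzero(m);w=world(n,u,v,d[m])
            print(l,round(s['conf'],2),np.round(s['extent']),'med',np.round(np.median(w,0),3),'lo',np.round(np.percentile(w,3,0),3),'hi',np.round(np.percentile(w,97,0),3))
E
```

```text
pics
{'time': 0.0, 'joints': array([ 1.12879574,  0.33388276,  0.03988927,  1.46627558, -0.01341086,
        1.34330881, -0.05849461]), 'dq': array([ 1.26995733e-03,  9.24757528e-04,  6.02059932e-04, -5.01463605e-05,
       -4.59323194e-04,  1.16140450e-03, -6.43429499e-04]), 'joint_torque': array([ 5.33110269e-04, -6.56359076e+01,  1.33541755e+00, -4.03813076e+01,
       -5.98421297e-02,  4.46241384e-02,  2.00068675e-04]), 'tool_pos': array([ 0.21840456, -0.61201473,  0.40387534]), 'eef_rot': array([-3.09402521e+00, -5.35525670e-01,  5.88695544e-04]), 'wrist_force': array([-0.09243185, -0.12582947,  0.18833848]), 'wrist_torque': array([0.07827419, 0.00553149, 0.00533677]), 'finger_force': 0.0, 'width': 0.08710767601680995} 0.1822
scene {'fx': 394.12959173277744, 'fy': 394.12959173277744, 'cx': 250.8063408182869, 'cy': 190.41036805119202, 'xyz': array([0.01398389, 0.62498569, 0.65705404]), 'rotation': array([ 0.38811549, -1.14173775, -2.2646353 ])}
jam_jar 0.85 [278. 159.  24.  37.] med [ 0.459 -0.125  0.059] lo [ 0.44  -0.162  0.009] hi [ 0.49  -0.113  0.087]
jam_jar 0.21 [204. 190.
[... 2517 characters left out ...]
.422 0.094 0.004] hi [0.506 0.178 0.023]
spice_block 0.93 [156. 134.  32.  34.] med [0.639 0.155 0.03 ] lo [0.599 0.115 0.002] hi [0.677 0.191 0.036]
butter_dish 0.67 [208. 188.  46.  47.] med [ 0.473 -0.004  0.007] lo [ 0.421 -0.056  0.002] hi [0.524 0.047 0.018]
tongs_rest 0.85 [ 93. 142.  46.  62.] med [0.572 0.308 0.01 ] lo [0.502 0.259 0.006] hi [0.642 0.354 0.018]
tin 0.89 [189. 174.  28.  24.] med [0.542 0.067 0.069] lo [0.516 0.043 0.004] hi [0.568 0.092 0.074]
tin 0.61 [349. 159.  10.  77.] med [ 0.594 -0.342  0.011] lo [ 0.413 -0.345  0.002] hi [ 0.612 -0.314  0.027]
price_card 0.54 [250. 185.  19.  10.] med [ 0.536 -0.075  0.016] lo [ 0.525 -0.097  0.012] hi [ 0.549 -0.052  0.08 ]
```

View pics/scene0.png

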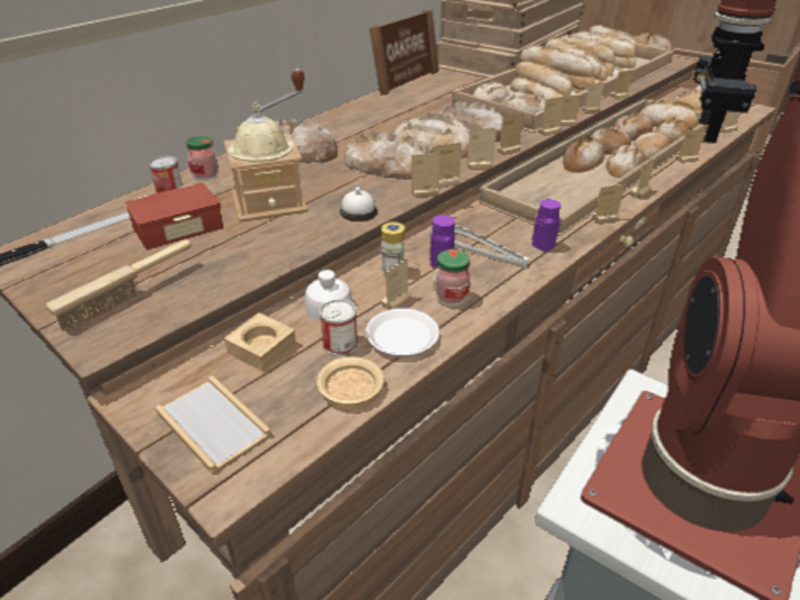

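View pics/top0.png

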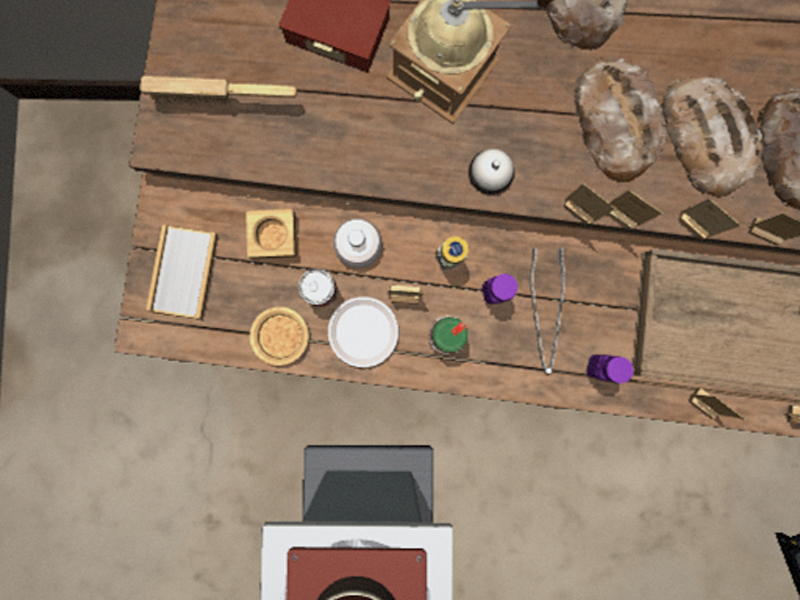

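The scene picture shows the yellow-capped spice jar at (392,240) and the jam jar at (452,278). The cover is at (328,297), with the tin directly in front of it, and the price card is at (396,285). Two purple look-alikes stand either side of the tongs. In the top picture the tongs' apex points at the robot (548,371). The purple jars are at (500,289) and (610,368), tight for the gripper body. Next I fit the poses more precisely.

Run:
```python
from h import *
p,d=snap('top');v,u=np.nonzero(d>0);W=world('top',u,v,d[d>0])
ps,ds=snap('scene');v,u=np.nonzero(ds>0);S=world('scene',u,v,ds[ds>0])
def near(W,x,y,r,z0,z1): 
    m=(np.hypot(W[:,0]-x,W[:,1]-y)<r)&(W[:,2]>z0)&(W[:,2]<z1);return W[m]
def circ(n,x,y,r,z0,z1):
    for nm,A in(('top',W),('sc',S)):
        q=near(A,x,y,r,z0,z1)
        if len(q)<4: print(n,nm,'few');continue
        c,R=cv2.minEnclosingCircle(q[:,:2].astype(np.float32));print(n,nm,len(q),np.round(c,4),'R',round(R,4),'mean',q.mean(0).round(4))
circ('jam',.467,-.142,.045,.082,.095);circ('spice',.597,-.146,.04,.09,.105)
circ('purpA',.543,-.222,.04,.09,.105);circ('purpB',.419,-.4,.04,.09,.105)
circ('knob',.619,.006,.04,.062,.08);circ('cover',.619,.006,.05,.02,.08);circ('tin',.542,.067,.045,.066,.08)
circ('card',.537,-.075,.045,.03,.095);circ('coaster',.464,.138,.065,.014,.03);circ('dish',.473,-.004,.07,.0105,.025)
circ('blockhole',.638,.157,.03,.003,.018)
q=near(W,.638,.157,.06,.027,.045);print('block',cv2.minAreaRect(q[:,:2].astype(np.float32)))
q=near(W,.57,.309,.11,.0135,.03);print('rest',cv2.minAreaRect(q[:,:2].astype(np.float32)))
q=near(S,.57,.309,.11,.0135,.03);print('restS',cv2.minAreaRect(q[:,:2].astype(np.float32)))
for nm,A in(('top',W),('sc',S)):
    q=near(A,.51,-.32,.13,.012,.03);q=q[(q[:,1]<-.262)&(q[:,1]>-.385)]
    for x0 in np.arange(.40,.64,.02):
        r=q[(q[:,0]>=x0)&(q[:,0]<x0+.02)]
        if len(r):print(nm,round(x0+.01,2),len(r),np.sort(r[:,1]).round(3)[[0,len(r)//4,len(r)//2,3*len(r)//4,-1]])
    print(q[:,0].min(),q[:,0].max())
for x in np.arange(.64,.78,.02):
    print(round(x,2),[round(float(np.median(near(W,x,y,.01,-.05,.5)[:,2])),3) for y in(-.3,-.15,-.07,.06,.23,.3)])
im=cv2.resize(p[100:260,130:420,::-1],(0,0),fx=2.7,fy=2.7,interpolation=cv2.INTER_CUBIC);cv2.imwrite('pics/crop.png',im)
```

```text
jam top 403 [ 0.4688 -0.1449] R 0.0282 mean [ 0.4689 -0.1447  0.0872]
jam sc 207 [ 0.4695 -0.1421] R 0.0294 mean [ 0.4683 -0.1414  0.0856]
spice top 219 [ 0.6038 -0.1504] R 0.0212 mean [ 0.603  -0.1504  0.0971]
spice sc 112 [ 0.6034 -0.1504] R 0.0235 mean [ 0.6016 -0.147   0.0954]
purpA top 222 [ 0.5454 -0.229 ] R 0.0209 mean [ 0.5448 -0.2285  0.0973]
purpA sc 102 [ 0.5456 -0.2276] R 0.0218 mean [ 0.543  -0.2247  0.0952]
purpB top 242 [ 0.4173 -0.4077] R 0.0214 mean [ 0.4177 -0.407   0.0973]
purpB sc 91 [ 0.4205 -0.4093] R 0.0245 mean [ 0.4164 -0.4038  0.0951]
knob top 95 [0.6243 0.007 ] R 0.0137 mean [0.6238 0.0068 0.0719]
knob sc 73 [0.6253 0.0095] R 0.0143 mean [0.6223 0.0108 0.0693]
cover top 748 [0.6242 0.0069] R 0.041 mean [0.621  0.0061 0.0457]
cover sc 461 [0.6246 0.0099] R 0.041 mean [0.6189 0.0181 0.0459]
tin top 388 [0.5435 0.0699] R 0.0285 mean [0.5435 0.0701 0.0703]
tin sc 289 [0.5446 0.0697] R 0.03 mean [0.5448 0.0705 0.0692]
card top 62 [ 0.5367 -0.075 ] R 0.0282 mean [ 0.5369 -0.0746  0.0593]
card sc 235 [ 0.5384 -0.0733] R 0.0293 mean [ 0.538  -0.0744  0.0561]
coaste
[... 1606 characters left out ...]
293]
sc 0.53 19 [-0.342 -0.34  -0.297 -0.293 -0.291]
sc 0.55 14 [-0.348 -0.343 -0.293 -0.292 -0.29 ]
sc 0.57 6 [-0.347 -0.347 -0.346 -0.344 -0.343]
sc 0.59 7 [-0.346 -0.346 -0.345 -0.343 -0.339]
sc 0.61 5 [-0.298 -0.298 -0.295 -0.294 -0.293]
sc 0.63 1 [-0.294 -0.294 -0.294 -0.294 -0.294]
0.40131433392066296 0.620541713296129
0.64 [0.001, 0.001, 0.0, 0.001, 0.001, 0.009]
0.66 [0.004, 0.0, 0.0, 0.001, 0.001, 0.0]
0.68 [0.056, 0.022, 0.001, 0.001, 0.001, 0.001]
0.7 [0.056, 0.056, 0.055, 0.003, 0.001, -0.0]
0.72 [0.056, 0.056, 0.056, 0.056, 0.006, 0.001]
0.74 [0.056, 0.056, 0.056, 0.056, 0.056, 0.054]
0.76 [0.056, 0.056, 0.056, 0.056, 0.056, 0.055]
0.78 [0.056, 0.056, 0.055, 0.055, 0.056, 0.055]
```

View pics/crop.png

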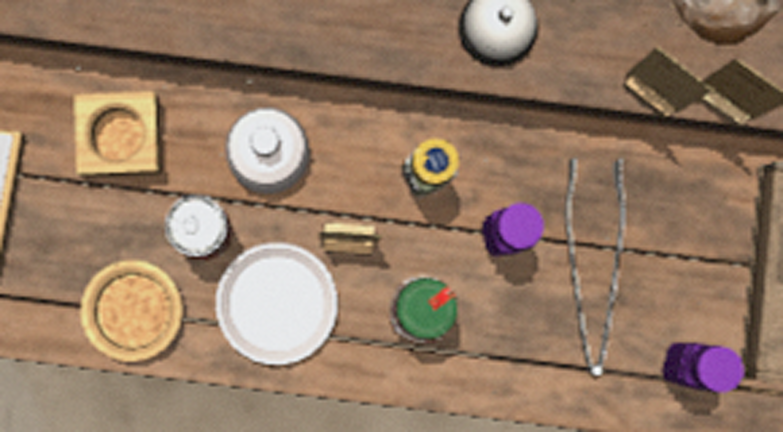

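The crop shows the tongs with their apex toward the robot at (597,370), and purple jars at (515,230) and (705,368) on either side. The body just fits between them at x≈0.482 with a few degrees of yaw. I'll take the tongs first.

```bash
cat >> h.py <<'E'
def pose():
    o=manip.get_obs();R=cv2.Rodrigues(np.array(o['eef_rot']))[0]
    return np.array(o['tool_pos']),R,np.degrees(np.arctan2(R[1,0],R[0,0])),o
def go(x,y,zg,yaw):
    """offset/spin for grasp point at x,y,zg with tool-x yaw (deg)"""
    p,R,a,o=pose();t=np.array([x,y,zg+.164])
    s=-((yaw-a+180)%360-180)/360
    print('offset',np.round(R.T@(t-p)/.3,3).tolist(),'spin',round(s,4),'| grasp now',np.round(p-[0,0,.164],4),'yaw',round(a,2),'tilt',round(float(np.degrees(np.arccos(-R[2,2]))),2),'t',round(o['time'],2))
E
python3 -c "
from h import *
go(.38,-.42,.2,4);go(.482,-.3175,.2,4)"
```

```text
offset [0.722, -0.422, 0.136] spin 0.0434 | grasp now [ 0.2185 -0.6122  0.2408] yaw 19.64 tilt 0.0 t 1.3
offset [1.157, -0.63, 0.136] spin 0.0434 | grasp now [ 0.2185 -0.6122  0.2408] yaw 19.64 tilt 0.0 t 1.3
```

```bash
R='' ; python3 -m pendant '[{"claw":1,"offset":[0.15,-0.08,0.03],"spin":0.01},{"claw":1,"offset":[0.3,-0.17,0.06],"spin":0.02},{"claw":1,"offset":[0.45,-0.26,0.09],"spin":0.03},{"claw":1,"offset":[0.6,-0.34,0.12],"spin":0.0434},{"claw":1,"offset":[0.75,-0.42,0.136],"spin":0.0434},{"claw":1,"offset":[0.9,-0.52,0.136],"spin":0.0434},{"claw":1,"offset":[1,-0.63,0.136],"spin":0.0434},{"claw":1,"offset":[1,-0.63,0.136],"spin":0.0434},{"claw":1,"offset":[1,-0.63,0.136],"spin":0.0434}]'; python3 -c "
from h import *
go(.482,-.3175,.12,4);go(.482,-.3175,.03,4)"
```

```text
time: 2.05
tool_pos: [0.4399, -0.3289, 0.3641]
eef_rot: [-3.138, -0.117, -0.002]
wrist_force: [0.3, 0.6, -0.5]
width: 0.0871
finger_force: 0.0
offset [0.142, -0.027, 0.267] spin 0.0007 | grasp now [ 0.4399 -0.3289  0.2001] yaw 4.27 tilt 0.08 t 2.05
offset [0.142, -0.027, 0.567] spin 0.0007 | grasp now [ 0.4399 -0.3289  0.2001] yaw 4.27 tilt 0.08 t 2.05
```

```bash
python3 -m pendant '[{"claw":1,"offset":[0.07,-0.014,0.08],"spin":0},{"claw":1,"offset":[0.142,-0.027,0.18],"spin":0},{"claw":1,"offset":[0.142,-0.027,0.25],"spin":0},{"claw":1,"offset":[0.142,-0.027,0.267],"spin":0},{"claw":1,"offset":[0.142,-0.027,0.267],"spin":0},{"claw":1,"offset":[0.142,-0.027,0.267],"spin":0}]'
python3 - <<'E'
from h import *
go(.482,-.3175,.03,4)
p,d=snap('top');cv2.imwrite('pics/t1.png',cv2.resize(p[130:260,280:430,::-1],(690,598),interpolation=cv2.INTER_CUBIC))
E
```

```text
time: 2.55
tool_pos: [0.4791, -0.323, 0.2848]
eef_rot: [3.139, 0.108, 0.0]
wrist_force: [-0.4, 0.2, 0.9]
width: 0.0871
finger_force: 0.0
offset [0.011, -0.018, 0.302] spin -0.0001 | grasp now [ 0.4791 -0.323   0.1208] yaw 3.95 tilt 0.03 t 2.55
```

View pics/t1.png

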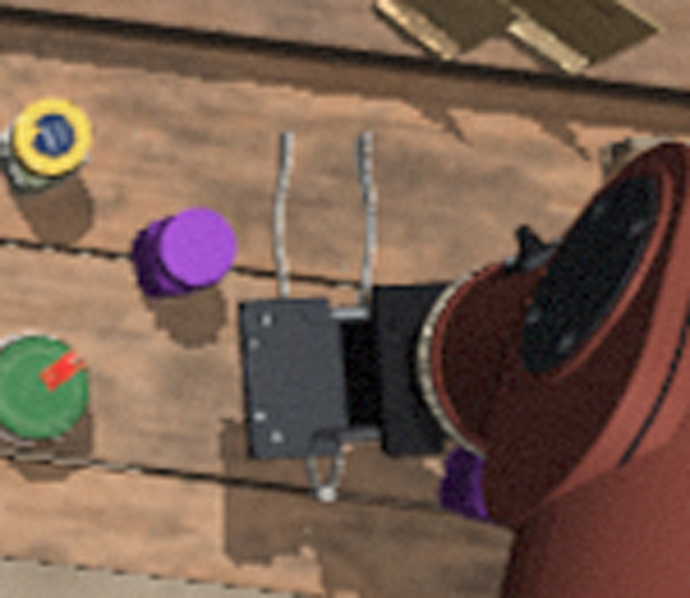

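The body fits between the two purple jars, and the tongs lie under the fingers. I'll descend.

```bash
python3 -m pendant '[{"claw":1,"offset":[0.01,-0.015,0.05],"spin":0},{"claw":1,"offset":[0.01,-0.015,0.1],"spin":0},{"claw":1,"offset":[0.01,-0.015,0.15],"spin":0},{"claw":1,"offset":[0.01,-0.015,0.19],"spin":0},{"claw":1,"offset":[0.01,-0.015,0.22],"spin":0},{"claw":1,"offset":[0.01,-0.015,0.24],"spin":0},{"claw":1,"offset":[0.01,-0.015,0.24],"spin":0},{"claw":1,"offset":[0.01,-0.015,0.24],"spin":0}]'; python3 -c "
from h import *
go(.482,-.3175,.03,4)"
```

```text
time: 3.27
tool_pos: [0.4822, -0.3178, 0.2123]
eef_rot: [3.14, 0.11, 0.0]
wrist_force: [0.0, 0.4, 0.4]
width: 0.0874
finger_force: 0.0
offset [-0.001, -0.001, 0.061] spin -0.0 | grasp now [ 0.4822 -0.3178  0.0483] yaw 4.0 tilt 0.02 t 3.27
```

Accurate. I'll finish the descent and close.

```bash
python3 -m pendant '[{"claw":1,"offset":[0,0,0.03],"spin":0},{"claw":1,"offset":[0,0,0.06],"spin":0},{"claw":1,"offset":[0,0,0.06],"spin":0},{"claw":0.3,"offset":[0,0,0.06],"spin":0},{"claw":0,"offset":[0,0,0.06],"spin":0},{"claw":-0.4,"offset":[0,0,0.06],"spin":0},{"claw":-1,"offset":[0,0,0.06],"spin":0},{"claw":-1,"offset":[0,0,0.06],"spin":0},{"claw":-1,"offset":[0,0,0.06],"spin":0},{"claw":-1,"offset":[0,0,0.06],"spin":0},{"claw":-1,"offset":[0,0,0.06],"spin":0},{"claw":-1,"offset":[0,0,0.06],"spin":0}]' 25; python3 -c "
from h import *
go(.482,-.3175,.03,4)"
```

```text
time: 4.27
tool_pos: [0.4821, -0.3176, 0.1939]
eef_rot: [3.14, 0.11, 0.0]
wrist_force: [0.6, 0.7, -0.2]
width: 0.0362
finger_force: 24.4
offset [-0.0, -0.0, -0.0] spin 0.0 | grasp now [ 0.4821 -0.3176  0.0299] yaw 4.01 tilt 0.01 t 4.27
```

```bash
python3 -m pendant '[{"claw":-1,"offset":[0,0,-0.03],"spin":0},{"claw":-1,"offset":[0,0,-0.08],"spin":0},{"claw":-1,"offset":[0,0,-0.15],"spin":0},{"claw":-1,"offset":[0,0,-0.23],"spin":0},{"claw":-1,"offset":[0,0,-0.3],"spin":0},{"claw":-1,"offset":[0,0,-0.38],"spin":0},{"claw":-1,"offset":[0,0,-0.44],"spin":0},{"claw":-1,"offset":[0,0,-0.48],"spin":0},{"claw":-1,"offset":[0,0,-0.5],"spin":0},{"claw":-1,"offset":[0,0,-0.5],"spin":0}]'
python3 - <<'E'
from h import *
go(.54,-.05,.18,-3)
p,d=snap('scene');cv2.imwrite('pics/s1.png',cv2.resize(p[60:220,190:400,::-1],(787,600),interpolation=cv2.INTER_CUBIC))
E
```

```text
time: 5.1
tool_pos: [0.4823, -0.3176, 0.3451]
eef_rot: [3.139, 0.11, 0.002]
wrist_force: [1.1, 1.1, -1.9]
width: 0.0363
finger_force: 24.3
offset [0.254, -0.876, 0.003] spin 0.0195 | grasp now [ 0.4823 -0.3176  0.1811] yaw 4.02 tilt 0.1 t 5.1
```

View pics/s1.png

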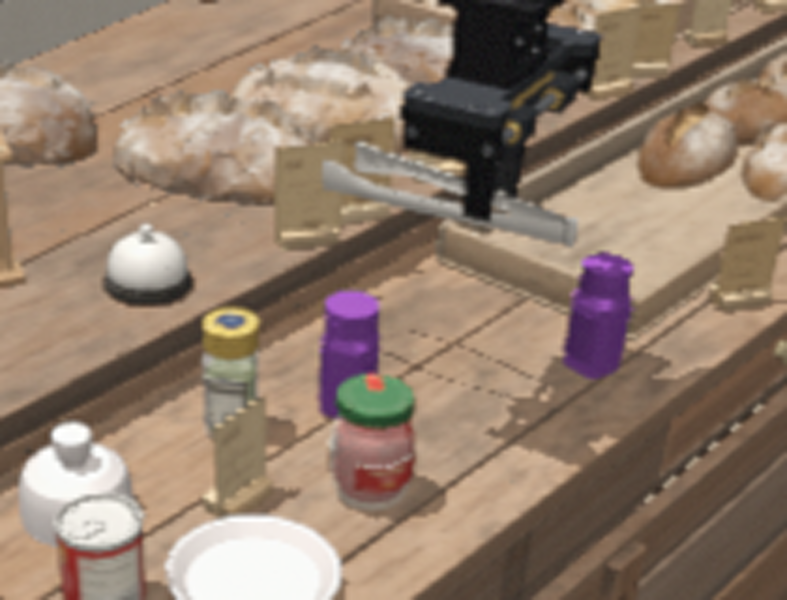

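The tongs are held level (scene crop: arms at (340–575,150–230)) and nothing was disturbed. I'll carry them to the left.

```bash
python3 -m pendant '[{"claw":-1,"offset":[0.03,-0.1,0],"spin":0},{"claw":-1,"offset":[0.06,-0.21,0],"spin":0.005},{"claw":-1,"offset":[0.09,-0.33,0],"spin":0.01},{"claw":-1,"offset":[0.12,-0.45,0],"spin":0.015},{"claw":-1,"offset":[0.16,-0.57,0],"spin":0.0195},{"claw":-1,"offset":[0.2,-0.69,0],"spin":0.0195},{"claw":-1,"offset":[0.23,-0.79,0],"spin":0.0195},{"claw":-1,"offset":[0.254,-0.876,0],"spin":0.0195},{"claw":-1,"offset":[0.254,-0.876,0],"spin":0.0195},{"claw":-1,"offset":[0.254,-0.876,0],"spin":0.0195}]'; python3 -c "
from h import *
go(.5404,.22,.18,-3.8);go(.5404,.3124,.18,-3.8)"
```

```text
time: 5.98
tool_pos: [0.5395, -0.0483, 0.3424]
eef_rot: [-3.14, 0.077, 0.004]
wrist_force: [-1.2, -0.1, -1.5]
width: 0.036
finger_force: 24.3
offset [-0.041, -0.893, -0.005] spin 0.0028 | grasp now [ 0.5395 -0.0483  0.1784] yaw -2.79 tilt 0.14 t 5.98
offset [-0.056, -1.201, -0.004] spin 0.0028 | grasp now [ 0.5395 -0.0483  0.1784] yaw -2.79 tilt 0.14 t 5.98
```

```bash
python3 -m pendant '[{"claw":-1,"offset":[-0.01,-0.1,0],"spin":0},{"claw":-1,"offset":[-0.02,-0.21,0],"spin":0},{"claw":-1,"offset":[-0.02,-0.33,0],"spin":0},{"claw":-1,"offset":[-0.03,-0.45,0],"spin":0},{"claw":-1,"offset":[-0.03,-0.57,0],"spin":0},{"claw":-1,"offset":[-0.04,-0.69,0],"spin":0.001},{"claw":-1,"offset":[-0.05,-0.81,0],"spin":0.0028},{"claw":-1,"offset":[-0.05,-0.91,0],"spin":0.0028},{"claw":-1,"offset":[-0.05,-0.97,0],"spin":0.0028},{"claw":-1,"offset":[-0.05,-1,0],"spin":0.0028},{"claw":-1,"offset":[-0.05,-1,0],"spin":0.0028},{"claw":-1,"offset":[-0.05,-1,0],"spin":0.0028}]'; python3 -m pendant '[{"claw":-1,"offset":[0,-0.06,0],"spin":0},{"claw":-1,"offset":[0,-0.12,0],"spin":0},{"claw":-1,"offset":[0,-0.18,0],"spin":0},{"claw":-1,"offset":[0,-0.2,0],"spin":0},{"claw":-1,"offset":[0,-0.2,0],"spin":0},{"claw":-1,"offset":[0,-0.2,0],"spin":0}]'
python3 - <<'E'
from h import *
go(.5404,.3124,.12,-3.8)
p,d=snap('top');v,u=np.nonzero(d>0);W=world('top',u,v,d[d>0])
p2,d2=snap('scene','s2.png')
q=W[(W[:,2]>.14)&(W[:,2]<.19)&(abs(W[:,1]-.31)<.06)]
for x0 in np.arange(.40,.68,.02):
    r=q[(q[:,0]>=x0)&(q[:,0]<x0+.02)]
    if len(r):print(round(x0+.01,2),len(r),np.sort(r[:,1]).round(3)[[0,len(r)//2,-1]],r[:,2].mean().round(3))
print(q[:,0].min(),q[:,0].max())
E
```

```text
time: 6.98
tool_pos: [0.5409, 0.2486, 0.343]
eef_rot: [3.138, -0.112, -0.002]
wrist_force: [-0.2, -1.4, -1.4]
width: 0.036
finger_force: 24.3
time: 7.48
tool_pos: [0.5452, 0.3083, 0.3436]
eef_rot: [3.138, -0.112, -0.0]
wrist_force: [1.1, -0.6, -0.6]
width: 0.0361
finger_force: 24.3
offset [-0.017, -0.013, 0.199] spin -0.0008 | grasp now [0.5452 0.3083 0.1796] yaw -4.1 tilt 0.07 t 7.48
0.47 29 [0.314 0.317 0.323] 0.166
0.49 70 [0.305 0.324 0.328] 0.163
0.51 29 [0.302 0.325 0.328] 0.163
0.53 4 [0.326 0.327 0.328] 0.167
0.55 15 [0.324 0.326 0.328] 0.167
0.57 8 [0.325 0.326 0.327] 0.163
0.59 19 [0.274 0.324 0.326] 0.162
0.61 53 [0.267 0.323 0.326] 0.16
0.63 51 [0.266 0.32  0.326] 0.16
0.65 70 [0.265 0.314 0.322] 0.16
0.67 73 [0.264 0.31  0.315] 0.159
0.69 10 [0.309 0.31  0.31 ] 0.158
0.4712950298389436 0.6841391502911198
```

View pics/s2.png

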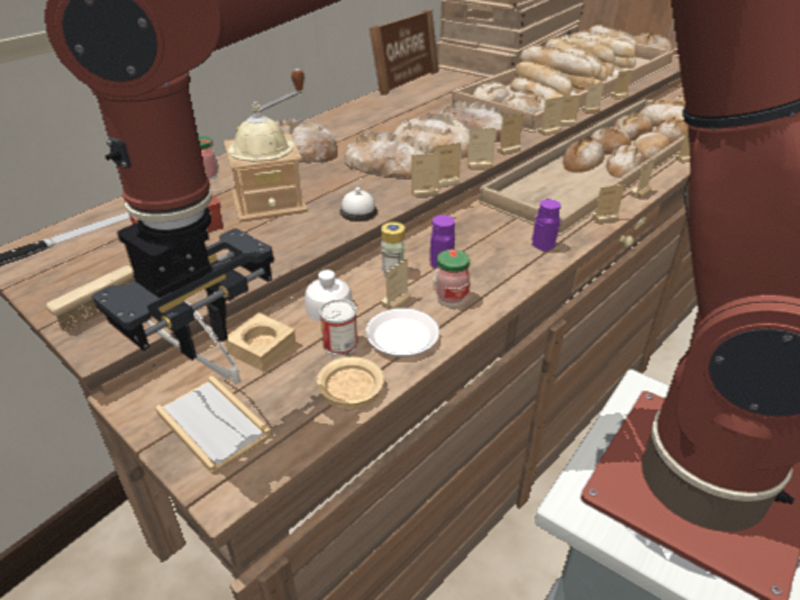

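The tongs hang over the rest at (235,370), aligned at about −8.3° against the rest's −8.5°. I'll shift a few mm and lower.

```bash
python3 -m pendant '[{"claw":-1,"offset":[-0.014,-0.017,0.06],"spin":0},{"claw":-1,"offset":[-0.014,-0.017,0.13],"spin":0},{"claw":-1,"offset":[-0.014,-0.017,0.2],"spin":0},{"claw":-1,"offset":[-0.014,-0.017,0.27],"spin":0},{"claw":-1,"offset":[-0.014,-0.017,0.33],"spin":0},{"claw":-1,"offset":[-0.014,-0.017,0.37],"spin":0},{"claw":-1,"offset":[-0.014,-0.017,0.4],"spin":0},{"claw":-1,"offset":[-0.014,-0.017,0.4],"spin":0},{"claw":-1,"offset":[-0.014,-0.017,0.4],"spin":0}]'; python3 -c "
from h import *
go(.541,.3133,.04,-4.1)"
```

```text
time: 8.33
tool_pos: [0.5411, 0.3152, 0.2242]
eef_rot: [3.14, -0.111, 0.0]
wrist_force: [1.1, 0.6, -1.4]
width: 0.0362
finger_force: 24.3
offset [0.0, 0.006, 0.067] spin 0.0002 | grasp now [0.5411 0.3152 0.0602] yaw -4.04 tilt 0.0 t 8.33
```

```bash
python3 -m pendant '[{"claw":-1,"offset":[0,0.006,0.015],"spin":0},{"claw":-1,"offset":[0,0.006,0.03],"spin":0},{"claw":-1,"offset":[0,0.006,0.042],"spin":0},{"claw":-1,"offset":[0,0.006,0.054],"spin":0},{"claw":-1,"offset":[0,0.006,0.062],"spin":0},{"claw":-1,"offset":[0,0.006,0.067],"spin":0},{"claw":-1,"offset":[0,0.006,0.071],"spin":0},{"claw":-1,"offset":[0,0.006,0.071],"spin":0}]'; python3 -c "
from h import *
go(.541,.3133,.04,-4.1)"
```

```text
time: 9.0
tool_pos: [0.5407, 0.3138, 0.2024]
eef_rot: [3.14, -0.11, -0.0]
wrist_force: [0.6, -0.7, 0.3]
width: 0.036
finger_force: 24.4
offset [0.001, 0.002, -0.005] spin 0.0003 | grasp now [0.5407 0.3138 0.0384] yaw -4.01 tilt 0.01 t 9.0
```

```bash
python3 -m pendant '[{"claw":0,"offset":[0,0,0],"spin":0},{"claw":0.3,"offset":[0,0,0],"spin":0},{"claw":0.4,"offset":[0,0,0],"spin":0},{"claw":0.4,"offset":[0,0,0],"spin":0},{"claw":0.4,"offset":[0,0,-0.03],"spin":0},{"claw":0.4,"offset":[0,0,-0.08],"spin":0},{"claw":0.6,"offset":[0,0,-0.18],"spin":0},{"claw":1,"offset":[0,0,-0.3],"spin":0},{"claw":1,"offset":[0,0,-0.4],"spin":0},{"claw":1,"offset":[0,0,-0.5],"spin":0},{"claw":1,"offset":[0,0,-0.5],"spin":0}]'; python3 -c "
from h import *
go(.62,.06,.2,0);go(.6245,.008,.2,0)"
```

```text
time: 9.92
tool_pos: [0.5415, 0.315, 0.3604]
eef_rot: [-3.134, 0.11, -0.013]
wrist_force: [0.2, 0.4, -0.1]
width: 0.0835
finger_force: 0.0
offset [0.32, 0.829, -0.014] spin -0.0111 | grasp now [0.5415 0.315  0.1964] yaw -4.01 tilt 0.57 t 9.92
offset [0.348, 1.001, -0.015] spin -0.0111 | grasp now [0.5415 0.315  0.1964] yaw -4.01 tilt 0.57 t 9.92
```

```bash
python3 -m pendant '[{"claw":1,"offset":[0.04,0.12,0],"spin":0},{"claw":1,"offset":[0.08,0.25,0],"spin":0},{"claw":1,"offset":[0.13,0.38,0],"spin":0},{"claw":1,"offset":[0.18,0.51,0],"spin":-0.005},{"claw":1,"offset":[0.23,0.64,0],"spin":-0.011},{"claw":1,"offset":[0.27,0.77,0],"spin":-0.011},{"claw":1,"offset":[0.31,0.88,0],"spin":-0.011},{"claw":1,"offset":[0.33,0.96,0],"spin":-0.011},{"claw":1,"offset":[0.348,1,0],"spin":-0.011},{"claw":1,"offset":[0.348,1,0],"spin":-0.011},{"claw":1,"offset":[0.348,1,0],"spin":-0.011}]'
python3 - <<'E'
from h import *
go(.6245,.008,.1,0)
p,d=snap('top');v,u=np.nonzero(d>0);W=world('top',u,v,d[d>0])
q=W[(W[:,2]>.023)&(W[:,2]<.045)&(abs(W[:,1]-.31)<.06)]
for x0 in np.arange(.44,.7,.02):
    r=q[(q[:,0]>=x0)&(q[:,0]<x0+.02)]
    if len(r):print(round(x0+.01,2),len(r),np.sort(r[:,1]).round(3)[[0,len(r)//2,-1]],r[:,2].mean().round(3))
cv2.imwrite('pics/t2.png',cv2.resize(p[110:260,80:280,::-1],(800,600),interpolation=cv2.INTER_CUBIC))
E
```

```text
time: 10.83
tool_pos: [0.6238, 0.008, 0.3528]
eef_rot: [-3.141, 0.001, -0.0]
wrist_force: [-0.1, 1.0, 0.1]
width: 0.0875
finger_force: 0.0
offset [0.002, 0.0, 0.296] spin -0.0001 | grasp now [0.6238 0.008  0.1888] yaw -0.05 tilt 0.05 t 10.83
0.47 19 [0.318 0.325 0.332] 0.028
0.49 14 [0.311 0.317 0.333] 0.026
0.51 13 [0.305 0.31  0.333] 0.025
0.53 10 [0.297 0.303 0.332] 0.025
0.55 14 [0.291 0.331 0.332] 0.026
0.57 11 [0.286 0.29  0.331] 0.025
0.59 13 [0.278 0.286 0.332] 0.026
0.61 14 [0.273 0.278 0.33 ] 0.026
0.63 18 [0.271 0.274 0.33 ] 0.027
0.65 25 [0.271 0.275 0.334] 0.028
0.67 23 [0.27  0.316 0.319] 0.029
```

View pics/t2.png

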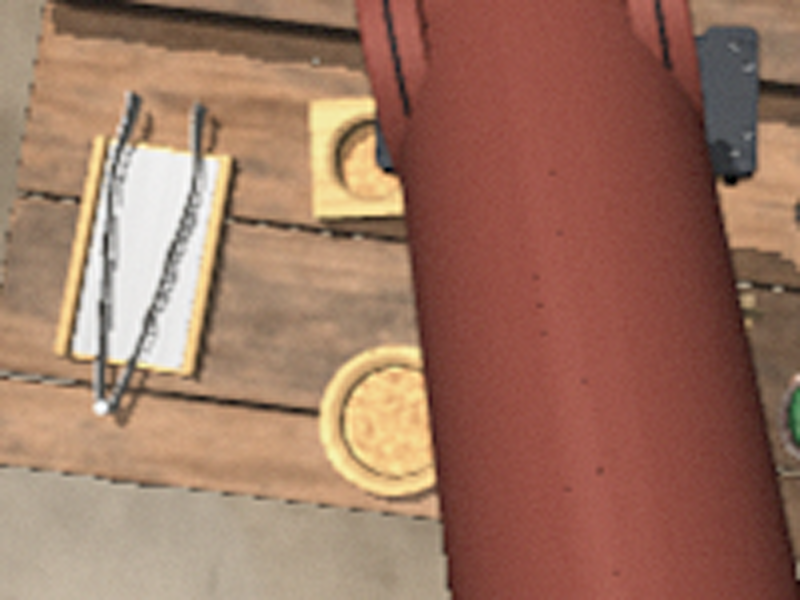

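The tongs lie centred in the rest, apex at (100,408), about 3 mm off centre and parallel to the walls. The cover is next, and the gripper is already above it.

```bash
python3 -m pendant '[{"claw":1,"offset":[0.002,0,0.07],"spin":0},{"claw":1,"offset":[0.002,0,0.15],"spin":0},{"claw":1,"offset":[0.002,0,0.22],"spin":0},{"claw":1,"offset":[0.002,0,0.29],"spin":0},{"claw":1,"offset":[0.002,0,0.34],"spin":0},{"claw":1,"offset":[0.002,0,0.38],"spin":0},{"claw":1,"offset":[0.002,0,0.4],"spin":0},{"claw":1,"offset":[0.002,0,0.4],"spin":0},{"claw":1,"offset":[0.002,0,0.4],"spin":0}]'; python3 -c "
from h import *
go(.6245,.008,.068,0)"
```

```text
time: 11.63
tool_pos: [0.6246, 0.0081, 0.2331]
eef_rot: [-3.141, -0.0, -0.001]
wrist_force: [-0.4, -0.5, -0.0]
width: 0.0871
finger_force: 0.0
offset [-0.0, 0.0, 0.004] spin 0.0 | grasp now [0.6246 0.0081 0.0691] yaw 0.01 tilt 0.04 t 11.63
```

```bash
python3 -m pendant '[{"claw":0.3,"offset":[0,0,0.004],"spin":0},{"claw":0,"offset":[0,0,0.004],"spin":0},{"claw":-0.2,"offset":[0,0,0.004],"spin":0},{"claw":-0.4,"offset":[0,0,0.004],"spin":0},{"claw":-1,"offset":[0,0,0.004],"spin":0},{"claw":-1,"offset":[0,0,0.004],"spin":0},{"claw":-1,"offset":[0,0,0.004],"spin":0},{"claw":-1,"offset":[0,0,0.004],"spin":0},{"claw":-1,"offset":[0,0,0.004],"spin":0}]' 25; python3 -m pendant '[{"claw":-1,"offset":[0,0,-0.02],"spin":0},{"claw":-1,"offset":[0,0,-0.05],"spin":0},{"claw":-1,"offset":[0,0,-0.1],"spin":0},{"claw":-1,"offset":[0,0,-0.16],"spin":0},{"claw":-1,"offset":[0,0,-0.22],"spin":0},{"claw":-1,"offset":[0,0,-0.28],"spin":0},{"claw":-1,"offset":[0,0,-0.33],"spin":0},{"claw":-1,"offset":[0,0,-0.35],"spin":0},{"claw":-1,"offset":[0,0,-0.35],"spin":0},{"claw":-1,"offset":[0,0,-0.35],"spin":0}]';python3 - <<'E'
from h import *
go(.4745,-.0045,.175,0)
for n in('scene','top'):
    p,d=snap(n);v,u=np.nonzero(d>0);W=world(n,u,v,d[d>0])
    q=W[(np.hypot(W[:,0]-.6245,W[:,1]-.008)<.055)&(W[:,2]>.09)&(W[:,2]<.15)]
    print(n,len(q),q.min(0),q.max(0),cv2.minEnclosingCircle(q[:,:2].astype(np.float32)))
    if n=='scene':cv2.imwrite('pics/s3.png',cv2.resize(p[100:250,130:330,::-1],(800,600)))
E
```

```text
time: 12.38
tool_pos: [0.6244, 0.0072, 0.2314]
eef_rot: [-3.142, 0.001, 0.0]
wrist_force: [1.0, 0.4, -0.6]
width: 0.035
finger_force: 0.0
time: 13.22
tool_pos: [0.6243, 0.0071, 0.3362]
eef_rot: [3.141, -0.002, 0.0]
wrist_force: [-1.2, -0.5, -2.9]
width: 0.0272
finger_force: 25.0
offset [-0.499, 0.039, -0.009] spin -0.0002 | grasp now [0.6243 0.0071 0.1722] yaw -0.06 tilt 0.01 t 13.22
scene 717 [ 0.58368889 -0.0246668   0.0989987 ] [0.6603444  0.05043224 0.14809837] ((0.6244473457336426, 0.009943141601979733), 0.04193020984530449)Traceback (most recent call last):
  File "<stdin>", line 6, in <module>
    return umr_minimum(a, axis, None, out, keepdims, initial, where)
ValueError: zero-size array to reduction operation minimum which has no identity
```

View pics/s3.png

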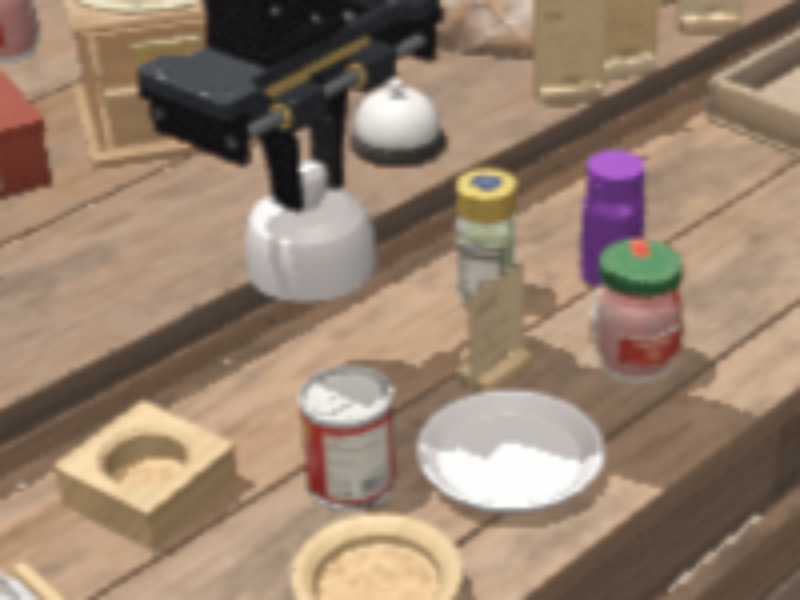

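The cover hangs upright from the knob at (310,235), clear of the tin and the card. I'll move it over the dish.

```bash
python3 -m pendant '[{"claw":-1,"offset":[-0.06,0.004,-0.03],"spin":0},{"claw":-1,"offset":[-0.14,0.01,-0.03],"spin":0},{"claw":-1,"offset":[-0.23,0.018,-0.03],"spin":0},{"claw":-1,"offset":[-0.32,0.025,-0.03],"spin":0},{"claw":-1,"offset":[-0.4,0.03,-0.03],"spin":0},{"claw":-1,"offset":[-0.46,0.036,0],"spin":0},{"claw":-1,"offset":[-0.49,0.039,0.05],"spin":0},{"claw":-1,"offset":[-0.499,0.039,0.11],"spin":0},{"claw":-1,"offset":[-0.499,0.039,0.17],"spin":0},{"claw":-1,"offset":[-0.499,0.039,0.22],"spin":0},{"claw":-1,"offset":[-0.499,0.039,0.24],"spin":0},{"claw":-1,"offset":[-0.499,0.039,0.24],"spin":0}]';python3 - <<'E'
from h import *
go(.4745,-.0045,.078,0)
p,d=snap('scene');v,u=np.nonzero(d>0);W=world('scene',u,v,d[d>0])
q=W[(np.hypot(W[:,0]-.4745,W[:,1]+.0045)<.055)&(W[:,2]>.02)&(W[:,2]<.08)]
print(len(q),q.min(0),q.max(0),cv2.minEnclosingCircle(q[:,:2].astype(np.float32)))
E
```

```text
time: 14.32
tool_pos: [0.4739, -0.0045, 0.2625]
eef_rot: [-3.141, 0.001, 0.006]
wrist_force: [1.0, -0.6, -1.9]
width: 0.0271
finger_force: 25.0
offset [0.002, 0.0, 0.068] spin -0.0001 | grasp now [ 0.4739 -0.0045  0.0985] yaw -0.05 tilt 0.22 t 14.32
747 [ 0.43317089 -0.05150329  0.02032705] [0.51034438 0.03994319 0.07981415] ((0.4709244966506958, -0.00769453402608633), 0.048266664147377014)
```

```bash
python3 -m pendant '[{"claw":-1,"offset":[0.002,0,0.02],"spin":0},{"claw":-1,"offset":[0.002,0,0.035],"spin":0},{"claw":-1,"offset":[0.002,0,0.05],"spin":0},{"claw":-1,"offset":[0.002,0,0.06],"spin":0},{"claw":-1,"offset":[0.002,0,0.065],"spin":0},{"claw":-1,"offset":[0.002,0,0.07],"spin":0},{"claw":-1,"offset":[0.002,0,0.07],"spin":0},{"claw":-1,"offset":[0.002,0,0.07],"spin":0}]';python3 -c "
from h import *
go(.4745,-.0045,.073,0)"
```

```text
time: 15.03
tool_pos: [0.4754, -0.0044, 0.2434]
eef_rot: [-3.142, 0.001, -0.0]
wrist_force: [1.4, -0.2, -0.9]
width: 0.0273
finger_force: 25.0
offset [-0.003, 0.0, 0.021] spin -0.0001 | grasp now [ 0.4754 -0.0044  0.0794] yaw -0.05 tilt 0.01 t 15.03
```

```bash
python3 -m pendant '[{"claw":-1,"offset":[0,0,0.004],"spin":0},{"claw":-1,"offset":[0,0,0.008],"spin":0},{"claw":-1,"offset":[0,0,0.012],"spin":0},{"claw":-1,"offset":[0,0,0.012],"spin":0},{"claw":-1,"offset":[0,0,0.012],"spin":0}]';python3 -m pendant '[{"claw":-1,"offset":[0,0,0.005],"spin":0},{"claw":-1,"offset":[0,0,0.01],"spin":0},{"claw":-1,"offset":[0,0,0.01],"spin":0},{"claw":-1,"offset":[0,0,0.01],"spin":0}]'
```

```text
time: 15.45
tool_pos: [0.4757, -0.0046, 0.2412]
eef_rot: [3.141, -0.002, 0.002]
wrist_force: [-5.7, -2.1, 16.2]
width: 0.0272
finger_force: 25.0
time: 15.78
tool_pos: [0.4766, -0.0046, 0.2395]
eef_rot: [3.14, -0.002, 0.006]
wrist_force: [-6.7, -2.7, 26.6]
width: 0.0273
finger_force: 25.0
```

```bash
python3 -m pendant '[{"claw":-1,"offset":[0,0,-0.01],"spin":0},{"claw":-1,"offset":[-0.004,0,-0.018],"spin":0},{"claw":-1,"offset":[-0.008,0,-0.018],"spin":0},{"claw":-1,"offset":[-0.008,0,-0.018],"spin":0}]';python3 -m pendant '[{"claw":-1,"offset":[0,0,0.005],"spin":0},{"claw":-1,"offset":[0,0,0.01],"spin":0},{"claw":-1,"offset":[0,0,0.015],"spin":0},{"claw":-1,"offset":[0,0,0.015],"spin":0}]'; python3 -c "
from h import *
go(.473,-.0045,.078,0)"
```

```text
time: 16.12
tool_pos: [0.4726, -0.0044, 0.2419]
eef_rot: [-3.142, 0.001, 0.001]
wrist_force: [-1.4, -0.4, -1.5]
width: 0.0272
finger_force: 25.0
time: 16.45
tool_pos: [0.4732, -0.0043, 0.239]
eef_rot: [3.141, -0.002, 0.0]
wrist_force: [-8.9, 1.0, 21.7]
width: 0.0273
finger_force: 25.0
offset [-0.001, 0.001, -0.01] spin -0.0002 | grasp now [ 0.4732 -0.0043  0.075 ] yaw -0.06 tilt 0.04 t 16.45
```

```bash
python3 -m pendant '[{"claw":-1,"offset":[-0.003,0,-0.005],"spin":0},{"claw":-1,"offset":[-0.003,0,-0.005],"spin":0},{"claw":0,"offset":[-0.003,0,-0.005],"spin":0},{"claw":0,"offset":[-0.003,0,-0.005],"spin":0},{"claw":0.2,"offset":[-0.003,0,-0.005],"spin":0},{"claw":0.2,"offset":[-0.003,0,-0.005],"spin":0},{"claw":0.5,"offset":[-0.003,0,-0.03],"spin":0},{"claw":1,"offset":[-0.003,0,-0.1],"spin":0},{"claw":1,"offset":[-0.003,0,-0.2],"spin":0},{"claw":1,"offset":[-0.003,0,-0.3],"spin":0},{"claw":1,"offset":[-0.003,0,-0.35],"spin":0},{"claw":1,"offset":[-0.003,0,-0.35],"spin":0}]';python3 - <<'E'
from h import *
go(.469,-.144,.18,0)
p,d=snap('scene');v,u=np.nonzero(d>0);W=world('scene',u,v,d[d>0])
n=lambda z0,z1,r=.05:W[(np.hypot(W[:,0]-.4745,W[:,1]+.0045)<r)&(W[:,2]>z0)&(W[:,2]<z1)]
q=n(.06,.1);print('top',np.sort(q[:,2])[-8:].round(4),cv2.minEnclosingCircle(q[:,:2].astype(np.float32)))
q=n(.022,.1);print(cv2.minEnclosingCircle(q[:,:2].astype(np.float32)))
cv2.imwrite('pics/s4.png',cv2.resize(p[150:250,180:330,::-1],(800,533),interpolation=cv2.INTER_CUBIC))
E
```

```text
time: 17.45
tool_pos: [0.4731, -0.0041, 0.3469]
eef_rot: [3.141, -0.001, 0.01]
wrist_force: [-0.7, 0.4, -0.0]
width: 0.0825
finger_force: 0.0
offset [-0.013, 0.466, 0.01] spin -0.0001 | grasp now [ 0.4731 -0.0041  0.1829] yaw -0.05 tilt 0.37 t 17.45
top [0.0779 0.0781 0.0783 0.0783 0.0785 0.0788 0.0788 0.0798] ((0.4717716574668884, -0.0018938819412142038), 0.014642493799328804)
((0.46834954619407654, 0.0012949537485837936), 0.040090709924697876)
```

View pics/s4.png

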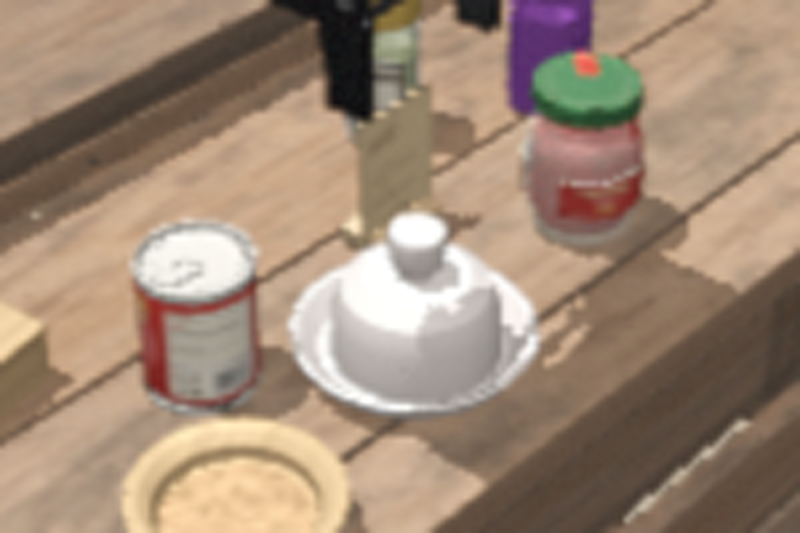

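The cover sits inside the dish at (415,310), upright, with the rim visible all round. I'll verify its height from the top camera once the arm is away. The jam jar is next.

```bash
python3 -m pendant '[{"claw":1,"offset":[0,0.08,0],"spin":0},{"claw":1,"offset":[-0.005,0.18,0],"spin":0},{"claw":1,"offset":[-0.01,0.28,0],"spin":0},{"claw":1,"offset":[-0.013,0.38,0],"spin":0},{"claw":1,"offset":[-0.013,0.45,0.02],"spin":0},{"claw":1,"offset":[-0.013,0.466,0.08],"spin":0},{"claw":1,"offset":[-0.013,0.466,0.14],"spin":0},{"claw":1,"offset":[-0.013,0.466,0.18],"spin":0},{"claw":1,"offset":[-0.013,0.466,0.2],"spin":0},{"claw":1,"offset":[-0.013,0.466,0.2],"spin":0},{"claw":1,"offset":[-0.013,0.466,0.2],"spin":0}]';python3 - <<'E'
from h import *
go(.469,-.144,.05,0)
for n in ('top','scene'):
    p,d=snap(n);v,u=np.nonzero(d>0);W=world(n,u,v,d[d>0])
    f=lambda x,y,z0,z1,r=.05:W[(np.hypot(W[:,0]-x,W[:,1]-y)<r)&(W[:,2]>z0)&(W[:,2]<z1)]
    for z0,z1 in((.066,.1),(.022,.1)):
        q=f(.4745,-.0045,z0,z1);print(n,'knob',len(q),np.round(q.mean(0),4) if len(q) else '',cv2.minEnclosingCircle(q[:,:2].astype(np.float32)) if len(q) else '')
    for nm,x,y,z0 in(('tin',.544,.07,.066),('card',.5375,-.074,.03),('dish',.4745,-.0045,.0105)):
        q=f(x,y,z0,z0+.06,.065 if nm=='dish' else .045)
        if len(q):print(nm,len(q),cv2.minEnclosingCircle(q[:,:2].astype(np.float32)))
E
```

```text
time: 18.42
tool_pos: [0.4679, -0.144, 0.2824]
eef_rot: [-3.141, 0.001, 0.001]
wrist_force: [-0.1, 0.1, 0.2]
width: 0.087
finger_force: 0.0
offset [0.004, 0.0, 0.228] spin -0.0001 | grasp now [ 0.4679 -0.144   0.1184] yaw -0.03 tilt 0.06 t 18.42
top knob 95 [ 0.4707 -0.0037  0.0772] ((0.47083649039268494, -0.003552505513653159), 0.01363364513963461)
top knob 775 [ 0.4706 -0.0045  0.051 ] ((0.4708496332168579, -0.003531031310558319), 0.04098721593618393)
tin 389 ((0.5437559485435486, 0.06957559287548065), 0.028364824131131172)
card 58 ((0.5367257595062256, -0.07498031109571457), 0.028159424662590027)
dish 1044 ((0.4732576608657837, -0.003968446049839258), 0.059359513223171234)
scene knob 90 [0.4695 0.0009 0.0742] ((0.47134700417518616, -0.002671759109944105), 0.014438916929066181)
scene knob 716 [0.4618 0.011  0.0467] ((0.46823427081108093, 0.0020799515768885612), 0.04017714038491249)
tin 295 ((0.5443655252456665, 0.0697164535522461), 0.030503034591674805)
card 228 ((0.5369866490364075, -0.07375382632017136), 0.030579831451177597)
dish 958 ((0.4730291962623596, -0.003625199431553483), 0.06042109429836273)
```

The knob rose 5.3 mm relative to standing on the table, so the cover is seated, 2–3 mm off centre. Now descend on the jam jar.

```bash
python3 -m pendant '[{"claw":1,"offset":[0.004,0,0.05],"spin":0},{"claw":1,"offset":[0.004,0,0.1],"spin":0},{"claw":1,"offset":[0.004,0,0.15],"spin":0},{"claw":1,"offset":[0.004,0,0.19],"spin":0},{"claw":1,"offset":[0.004,0,0.22],"spin":0},{"claw":1,"offset":[0.004,0,0.228],"spin":0},{"claw":1,"offset":[0.004,0,0.228],"spin":0}]';python3 -m pendant '[{"claw":0.6,"offset":[0,0,0],"spin":0},{"claw":0.4,"offset":[0,0,0],"spin":0},{"claw":-1,"offset":[0,0,0],"spin":0},{"claw":-1,"offset":[0,0,0],"spin":0},{"claw":-1,"offset":[0,0,0],"spin":0},{"claw":-1,"offset":[0,0,0],"spin":0},{"claw":-1,"offset":[0,0,0],"spin":0},{"claw":-1,"offset":[0,0,0],"spin":0}]' 30; python3 -c "
from h import *
go(.466,.1375,.18,0)"
```

```text
time: 19.1
tool_pos: [0.4692, -0.1441, 0.2142]
eef_rot: [-3.141, 0.001, 0.001]
wrist_force: [0.2, 0.4, -0.3]
width: 0.0874
finger_force: 0.0
time: 19.77
tool_pos: [0.4694, -0.1444, 0.2146]
eef_rot: [3.141, -0.002, 0.001]
wrist_force: [-0.5, -2.5, 4.6]
width: 0.0579
finger_force: 30.0
offset [-0.012, -0.94, -0.432] spin -0.0002 | grasp now [ 0.4694 -0.1444  0.0506] yaw -0.06 tilt 0.04 t 19.77
```

```bash
python3 -m pendant '[{"claw":-1,"offset":[0,0,-0.015],"spin":0},{"claw":-1,"offset":[0,0,-0.03],"spin":0},{"claw":-1,"offset":[0,0,-0.06],"spin":0},{"claw":-1,"offset":[0,0,-0.1],"spin":0},{"claw":-1,"offset":[0,0,-0.1],"spin":0}]';python3 - <<'E'
from h import *
go(.466,.1375,.18,0)
p,d=snap('scene');cv2.imwrite('pics/s5.png',cv2.resize(p[110:230,230:350,::-1],(600,600),interpolation=cv2.INTER_CUBIC))
v,u=np.nonzero(d>0);W=world('scene',u,v,d[d>0])
q=W[(np.hypot(W[:,0]-.469,W[:,1]+.144)<.04)&(W[:,2]>.01)];print(np.percentile(q[:,2],[1,3,97,99]))
E
```

```text
time: 20.18
tool_pos: [0.4699, -0.1442, 0.2465]
eef_rot: [3.141, -0.001, 0.004]
wrist_force: [1.2, 0.2, -3.7]
width: 0.0579
finger_force: 30.0
offset [-0.013, -0.939, -0.326] spin -0.0001 | grasp now [ 0.4699 -0.1442  0.0825] yaw -0.04 tilt 0.16 t 20.18
[0.03816366 0.04431364 0.39203308 0.40354978]
```

View pics/s5.png

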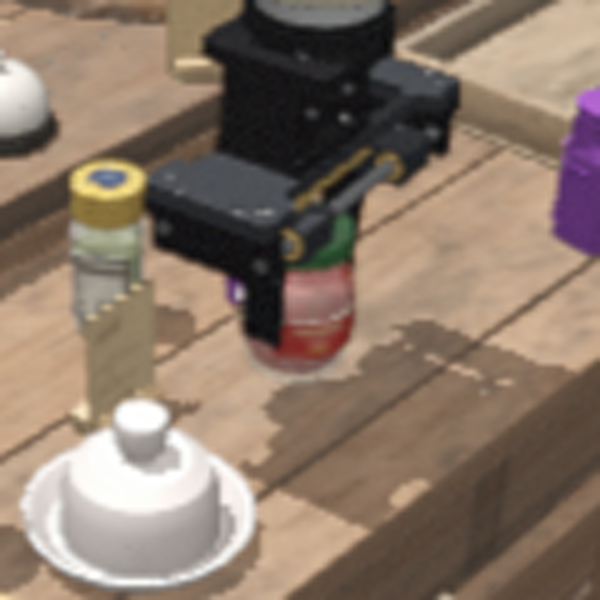

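The jam jar is lifted upright (crop (305,300)), and the wrist force matches 0.36 kg. I'll carry it over to the coaster.

```bash
python3 -m pendant '[{"claw":-1,"offset":[0,0,-0.07],"spin":0},{"claw":-1,"offset":[0,-0.02,-0.16],"spin":0},{"claw":-1,"offset":[0,-0.08,-0.24],"spin":0},{"claw":-1,"offset":[0,-0.18,-0.27],"spin":0},{"claw":-1,"offset":[-0.005,-0.3,-0.27],"spin":0},{"claw":-1,"offset":[-0.01,-0.42,-0.27],"spin":0},{"claw":-1,"offset":[-0.015,-0.54,-0.27],"spin":0},{"claw":-1,"offset":[-0.017,-0.66,-0.27],"spin":0},{"claw":-1,"offset":[-0.017,-0.78,-0.27],"spin":0},{"claw":-1,"offset":[-0.017,-0.88,-0.27],"spin":0},{"claw":-1,"offset":[-0.017,-0.939,-0.27],"spin":0},{"claw":-1,"offset":[-0.017,-0.939,-0.27],"spin":0}]';python3 -m pendant '[{"claw":-1,"offset":[0,0,0],"spin":0},{"claw":-1,"offset":[0,0,0.05],"spin":0},{"claw":-1,"offset":[0,0,0.11],"spin":0},{"claw":-1,"offset":[0,0,0.18],"spin":0},{"claw":-1,"offset":[0,0,0.24],"spin":0},{"claw":-1,"offset":[0,0,0.27],"spin":0},{"claw":-1,"offset":[0,0,0.28],"spin":0},{"claw":-1,"offset":[0,0,0.28],"spin":0}]'
python3 - <<'E'
from h import *
go(.4645,.1373,.0565,0)
p,d=snap('scene');cv2.imwrite('pics/s6.png',cv2.resize(p[160:290,150:290,::-1],(600,557),interpolation=cv2.INTER_CUBIC))
E
```

```text
time: 21.23
tool_pos: [0.4634, 0.142, 0.3251]
eef_rot: [-3.14, -0.008, 0.0]
wrist_force: [-0.0, -0.2, -3.8]
width: 0.0575
finger_force: 30.0
time: 21.9
tool_pos: [0.4643, 0.1368, 0.2409]
eef_rot: [3.141, -0.003, -0.002]
wrist_force: [0.3, 0.4, -3.8]
width: 0.0583
finger_force: 30.0
offset [0.001, -0.002, 0.068] spin -0.0003 | grasp now [0.4643 0.1368 0.0769] yaw -0.11 tilt 0.07 t 21.9
```

View pics/s6.png

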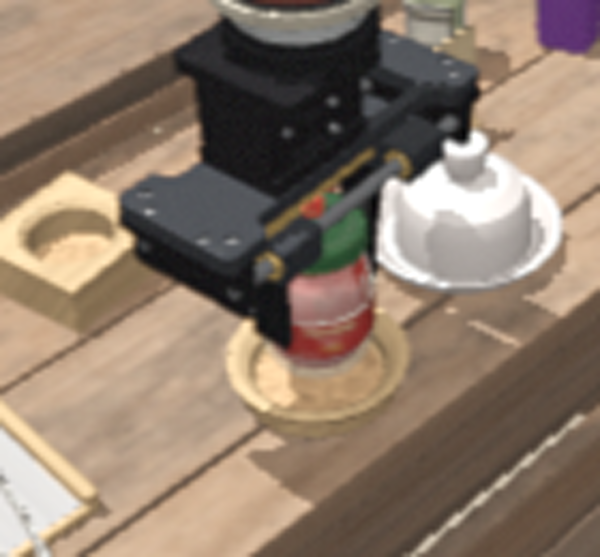

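The jar is centred just above the coaster (325,380). I'll lower it gently.

```bash
python3 -m pendant '[{"claw":-1,"offset":[0,-0.002,0.02],"spin":0},{"claw":-1,"offset":[0,-0.002,0.035],"spin":0},{"claw":-1,"offset":[0,-0.002,0.048],"spin":0},{"claw":-1,"offset":[0,-0.002,0.056],"spin":0},{"claw":-1,"offset":[0,-0.002,0.062],"spin":0},{"claw":-1,"offset":[0,-0.002,0.066],"spin":0},{"claw":-1,"offset":[0,-0.002,0.068],"spin":0},{"claw":-1,"offset":[0,-0.002,0.068],"spin":0}]'
```

```text
time: 22.62
tool_pos: [0.4644, 0.1381, 0.2208]
eef_rot: [-3.142, 0.002, 0.0]
wrist_force: [-0.6, 0.2, -3.5]
width: 0.0582
finger_force: 30.0
```

```bash
python3 -m pendant '[{"claw":-1,"offset":[0,0,0.003],"spin":0},{"claw":-1,"offset":[0,0,0.005],"spin":0},{"claw":-1,"offset":[0,0,0.005],"spin":0}]';python3 -m pendant '[{"claw":-1,"offset":[0,0,0.002],"spin":0},{"claw":-1,"offset":[0,0,0.004],"spin":0},{"claw":-1,"offset":[0,0,0.004],"spin":0}]'
```

```text
time: 22.87
tool_pos: [0.4646, 0.1383, 0.2206]
eef_rot: [3.141, -0.001, 0.001]
wrist_force: [-6.5, -1.8, 12.3]
width: 0.0583
finger_force: 30.0
time: 23.12
tool_pos: [0.4647, 0.1385, 0.2205]
eef_rot: [3.141, -0.001, 0.002]
wrist_force: [-11.5, -4.4, 27.5]
width: 0.0583
finger_force: 30.0
```

Contact came at the expected floor height. I'll relax and release.

```bash
python3 -m pendant '[{"claw":-1,"offset":[0,0,-0.006],"spin":0},{"claw":-1,"offset":[0,0,-0.006],"spin":0},{"claw":0.6,"offset":[0,0,-0.006],"spin":0},{"claw":0.8,"offset":[0,0,-0.006],"spin":0},{"claw":1,"offset":[0,0,-0.006],"spin":0},{"claw":1,"offset":[0,0,-0.03],"spin":0},{"claw":1,"offset":[0,0,-0.08],"spin":0},{"claw":1,"offset":[0,0,-0.16],"spin":0},{"claw":1,"offset":[0,0,-0.26],"spin":0},{"claw":1,"offset":[0,0,-0.36],"spin":0},{"claw":1,"offset":[0,0,-0.42],"spin":0},{"claw":1,"offset":[0,0,-0.42],"spin":0}]';python3 -c "
from h import *
go(.55,0,.185,0);go(.6035,-.1504,.185,0)"
```

```text
time: 24.12
tool_pos: [0.4654, 0.1388, 0.3487]
eef_rot: [-3.14, 0.001, -0.01]
wrist_force: [0.4, 0.2, 0.6]
width: 0.0871
finger_force: 0.0
offset [0.282, 0.463, 0.0] spin -0.0001 | grasp now [0.4654 0.1388 0.1847] yaw -0.05 tilt 0.38 t 24.12
offset [0.461, 0.964, 0.001] spin -0.0001 | grasp now [0.4654 0.1388 0.1847] yaw -0.05 tilt 0.38 t 24.12
```

```bash
python3 -m pendant '[{"claw":1,"offset":[0.05,0.1,0],"spin":0},{"claw":1,"offset":[0.1,0.21,0],"spin":0},{"claw":1,"offset":[0.16,0.33,0],"spin":0},{"claw":1,"offset":[0.22,0.45,0],"spin":0},{"claw":1,"offset":[0.28,0.57,0],"spin":0},{"claw":1,"offset":[0.33,0.69,0],"spin":0},{"claw":1,"offset":[0.39,0.81,0],"spin":0},{"claw":1,"offset":[0.44,0.91,0],"spin":0},{"claw":1,"offset":[0.461,0.964,0],"spin":0},{"claw":1,"offset":[0.461,0.964,0],"spin":0},{"claw":1,"offset":[0.461,0.964,0],"spin":0}]';python3 - <<'E'
from h import *
go(.6035,-.1504,.067,0)
for n in ('top','scene'):
    p,d=snap(n);v,u=np.nonzero(d>0);W=world(n,u,v,d[d>0])
    f=lambda x,y,z0,z1,r=.045:W[(np.hypot(W[:,0]-x,W[:,1]-y)<r)&(W[:,2]>z0)&(W[:,2]<z1)]
    for nm,x,y,z0 in(('jam',.4645,.1373,.086),('coaster',.4645,.1373,.014),('spice',.603,-.15,.088)):
        q=f(x,y,z0,z0+.02,.065 if nm=='coaster' else .04)
        if len(q)>5:print(n,nm,len(q),cv2.minEnclosingCircle(q[:,:2].astype(np.float32)),q.mean(0))
E
```

```text
time: 25.03
tool_pos: [0.6023, -0.1516, 0.3433]
eef_rot: [-3.141, 0.004, 0.002]
wrist_force: [-0.1, -0.1, -0.5]
width: 0.0873
finger_force: 0.0
offset [0.005, -0.004, 0.374] spin -0.0004 | grasp now [ 0.6023 -0.1516  0.1793] yaw -0.13 tilt 0.1 t 25.03
top jam 415 ((0.4640822410583496, 0.13883842527866364), 0.028257809579372406) [0.46385704 0.13816972 0.09302121]
top coaster 412 ((0.4647167921066284, 0.13689462840557098), 0.049193549901247025) [0.46403397 0.1319321  0.01983671]
top spice 6 ((0.5876079201698303, -0.1379421204328537), 0.0035578031092882156) [ 0.58808017 -0.13849535  0.0947667 ]
scene jam 370 ((0.4654555320739746, 0.14087003469467163), 0.02908540703356266) [0.46264571 0.1423106  0.09159535]
scene coaster 407 ((0.4653746485710144, 0.13761486113071442), 0.04925413802266121) [0.45371336 0.15045139 0.02083289]
scene spice 119 ((0.6030676364898682, -0.15264295041561127), 0.024255353957414627) [ 0.60157131 -0.14658049  0.09488064]
```

Jam is seated: top up 5.8 mm, about 2 mm off centre. Next, grip the spice jar.

```bash
python3 -m pendant '[{"claw":1,"offset":[0.004,-0.003,0.08],"spin":0},{"claw":1,"offset":[0.004,-0.003,0.16],"spin":0},{"claw":1,"offset":[0.004,-0.003,0.23],"spin":0},{"claw":1,"offset":[0.004,-0.003,0.29],"spin":0},{"claw":1,"offset":[0.004,-0.003,0.34],"spin":0},{"claw":1,"offset":[0.004,-0.003,0.365],"spin":0},{"claw":1,"offset":[0.004,-0.003,0.374],"spin":0},{"claw":1,"offset":[0.004,-0.003,0.374],"spin":0}]';python3 -m pendant '[{"claw":0.4,"offset":[0,0,0],"spin":0},{"claw":0.1,"offset":[0,0,0],"spin":0},{"claw":-0.1,"offset":[0,0,0],"spin":0},{"claw":-1,"offset":[0,0,0],"spin":0},{"claw":-1,"offset":[0,0,0],"spin":0},{"claw":-1,"offset":[0,0,0],"spin":0},{"claw":-1,"offset":[0,0,0],"spin":0},{"claw":-1,"offset":[0,0,0],"spin":0},{"claw":-1,"offset":[0,0,0],"spin":0},{"claw":-1,"offset":[0,0,0],"spin":0}]' 25;python3 -c "
from h import *
go(.6385,.1555,.2,0)"
```

```text
time: 25.8
tool_pos: [0.6035, -0.1493, 0.232]
eef_rot: [-3.141, -0.001, 0.001]
wrist_force: [-0.5, 0.7, 0.2]
width: 0.087
finger_force: 0.0
time: 26.63
tool_pos: [0.6036, -0.1504, 0.232]
eef_rot: [3.141, -0.002, 0.0]
wrist_force: [0.9, 0.4, 1.6]
width: 0.0455
finger_force: 25.0
offset [0.115, -1.02, -0.44] spin -0.0002 | grasp now [ 0.6036 -0.1504  0.068 ] yaw -0.06 tilt 0.01 t 26.63
```

```bash
python3 -m pendant '[{"claw":-1,"offset":[0,0,-0.02],"spin":0},{"claw":-1,"offset":[0,0,-0.06],"spin":0},{"claw":-1,"offset":[0,0,-0.13],"spin":0},{"claw":-1,"offset":[0,0,-0.21],"spin":0},{"claw":-1,"offset":[0,0,-0.3],"spin":0},{"claw":-1,"offset":[0,0,-0.38],"spin":0},{"claw":-1,"offset":[0,0,-0.42],"spin":0},{"claw":-1,"offset":[0,0,-0.42],"spin":0},{"claw":-1,"offset":[0,0,-0.42],"spin":0}]';python3 - <<'E'
from h import *
go(.638,.155,.2,0)
p,d=snap('scene');cv2.imwrite('pics/s7.png',cv2.resize(p[70:230,180:340,::-1],(600,600),interpolation=cv2.INTER_CUBIC))
E
```

```text
time: 27.38
tool_pos: [0.6035, -0.1503, 0.3581]
eef_rot: [3.141, -0.001, 0.001]
wrist_force: [0.6, -0.5, -1.3]
width: 0.0455
finger_force: 25.0
offset [0.114, -1.018, -0.02] spin -0.0001 | grasp now [ 0.6035 -0.1503  0.1941] yaw -0.05 tilt 0.04 t 27.38
```

View pics/s7.png

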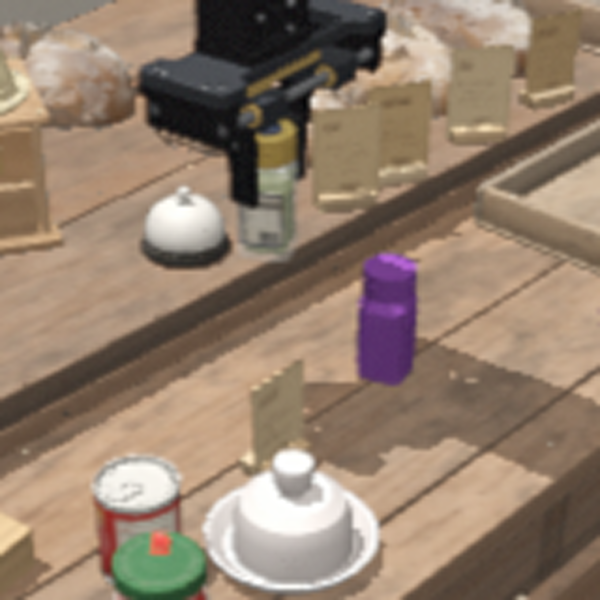

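The spice jar is held upright (268,200) and the other things are undisturbed. I'll carry it to the block.

```bash
python3 -m pendant '[{"claw":-1,"offset":[0.01,-0.07,0],"spin":0},{"claw":-1,"offset":[0.02,-0.17,0],"spin":0},{"claw":-1,"offset":[0.035,-0.29,0],"spin":0},{"claw":-1,"offset":[0.05,-0.41,0],"spin":0},{"claw":-1,"offset":[0.06,-0.53,0],"spin":0},{"claw":-1,"offset":[0.075,-0.65,0],"spin":0},{"claw":-1,"offset":[0.09,-0.77,0],"spin":0},{"claw":-1,"offset":[0.1,-0.88,0],"spin":0},{"claw":-1,"offset":[0.11,-0.96,0],"spin":0},{"claw":-1,"offset":[0.114,-1,0],"spin":0},{"claw":-1,"offset":[0.114,-1,0],"spin":0},{"claw":-1,"offset":[0.114,-1,0],"spin":0}]';python3 -m pendant '[{"claw":-1,"offset":[0,-0.018,0.04],"spin":0},{"claw":-1,"offset":[0,-0.018,0.1],"spin":0},{"claw":-1,"offset":[0,-0.018,0.16],"spin":0},{"claw":-1,"offset":[0,-0.018,0.21],"spin":0},{"claw":-1,"offset":[0,-0.018,0.24],"spin":0},{"claw":-1,"offset":[0,-0.018,0.25],"spin":0},{"claw":-1,"offset":[0,-0.018,0.25],"spin":0},{"claw":-1,"offset":[0,-0.018,0.25],"spin":0}]';python3 - <<'E'
from h import *
go(.638,.155,.076,0)
p,d=snap('scene');cv2.imwrite('pics/s8.png',cv2.resize(p[130:270,110:250,::-1],(600,600),interpolation=cv2.INTER_CUBIC))
E
```

```text
time: 28.43
tool_pos: [0.6379, 0.1491, 0.3565]
eef_rot: [3.141, -0.001, -0.003]
wrist_force: [0.9, -1.2, -1.3]
width: 0.0459
finger_force: 25.0
time: 29.1
tool_pos: [0.6384, 0.1546, 0.2835]
eef_rot: [-3.142, 0.003, -0.001]
wrist_force: [-0.1, 0.7, -0.9]
width: 0.0456
finger_force: 25.0
offset [-0.001, -0.001, 0.145] spin -0.0003 | grasp now [0.6384 0.1546 0.1195] yaw -0.1 tilt 0.04 t 29.1
```

View pics/s8.png

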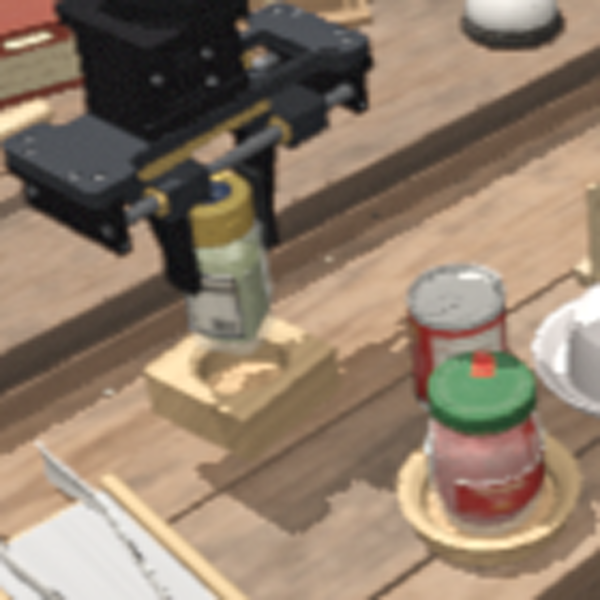

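The jar is above the bore ((230,340) over (240,370)) and upright. I'll lower it.

```bash
python3 -m pendant '[{"claw":-1,"offset":[-0.001,-0.001,0.03],"spin":0},{"claw":-1,"offset":[-0.001,-0.001,0.055],"spin":0},{"claw":-1,"offset":[-0.001,-0.001,0.075],"spin":0},{"claw":-1,"offset":[-0.001,-0.001,0.09],"spin":0},{"claw":-1,"offset":[-0.001,-0.001,0.1],"spin":0},{"claw":-1,"offset":[-0.001,-0.001,0.1],"spin":0}]';python3 -m pendant '[{"claw":-1,"offset":[0,0,0.015],"spin":0},{"claw":-1,"offset":[0,0,0.028],"spin":0},{"claw":-1,"offset":[0,0,0.036],"spin":0},{"claw":-1,"offset":[0,0,0.041],"spin":0},{"claw":-1,"offset":[0,0,0.041],"spin":0},{"claw":-1,"offset":[0,0,0.041],"spin":0}]'; python3 -m pendant '[{"claw":-1,"offset":[0,0,0.003],"spin":0},{"claw":-1,"offset":[0,0,0.006],"spin":0},{"claw":-1,"offset":[0,0,0.006],"spin":0}]'
```

```text
time: 29.65
tool_pos: [0.6375, 0.1552, 0.2519]
eef_rot: [3.141, -0.001, -0.002]
wrist_force: [-0.3, -0.0, -1.6]
width: 0.0457
finger_force: 25.0
time: 30.15
tool_pos: [0.6378, 0.1554, 0.2407]
eef_rot: [-3.142, 0.002, -0.0]
wrist_force: [0.4, 0.3, -0.6]
width: 0.0455
finger_force: 25.0
time: 30.4
tool_pos: [0.6382, 0.1553, 0.24]
eef_rot: [-3.142, 0.002, -0.002]
wrist_force: [-0.9, -1.2, 5.8]
width: 0.0458
finger_force: 25.0
```

Floor contact at exactly the expected height (0.076). I'll release and back off.

```bash
python3 -m pendant '[{"claw":-1,"offset":[0,0,-0.002],"spin":0},{"claw":0.2,"offset":[0,0,-0.002],"spin":0},{"claw":0.5,"offset":[0,0,-0.002],"spin":0},{"claw":1,"offset":[0,0,-0.002],"spin":0},{"claw":1,"offset":[0,0,-0.002],"spin":0},{"claw":1,"offset":[0,0,-0.02],"spin":0},{"claw":1,"offset":[0,0,-0.07],"spin":0},{"claw":1,"offset":[0,0,-0.16],"spin":0},{"claw":1,"offset":[0,0,-0.27],"spin":0},{"claw":1,"offset":[0,0,-0.38],"spin":0},{"claw":1,"offset":[0,0,-0.42],"spin":0},{"claw":1,"offset":[0,0,-0.42],"spin":0}]';python3 -m pendant '[{"claw":1,"offset":[0,0.1,0],"spin":0},{"claw":1,"offset":[0,0.22,0],"spin":0},{"claw":1,"offset":[-0.02,0.34,-0.05],"spin":0},{"claw":1,"offset":[-0.05,0.46,-0.1],"spin":0},{"claw":1,"offset":[-0.08,0.58,-0.1],"spin":0},{"claw":1,"offset":[-0.1,0.7,-0.1],"spin":0},{"claw":1,"offset":[-0.1,0.82,-0.1],"spin":0},{"claw":1,"offset":[-0.1,0.94,-0.1],"spin":0},{"claw":1,"offset":[-0.1,1,-0.1],"spin":0},{"claw":1,"offset":[-0.1,1,-0.1],"spin":0}]';python3 -m pendant '[{"claw":1,"offset":[0,0.1,0],"spin":0},{"claw":1,"offset":[0,0.22,0],"spin":0},{"claw":1,"offset":[0,0.34,0],"spin":0},{"claw":1,"offset":[0,0.46,0],"spin":0},{"claw":1,"offset":[0,0.55,0],"spin":0},{"claw":1,"offset":[0,0.6,0],"spin":0},{"claw":1,"offset":[0,0.6,0],"spin":0},{"claw":1,"offset":[0,0.6,0],"spin":0}]';python3 - <<'E'
from h import *
for n in ('top','scene'):
    p,d=snap(n,n+'9.png');v,u=np.nonzero(d>0);W=world(n,u,v,d[d>0])
    f=lambda x,y,z0,z1,r=.045:W[(np.hypot(W[:,0]-x,W[:,1]-y)<r)&(W[:,2]>z0)&(W[:,2]<z1)]
    for nm,x,y,z0 in(('jam',.4645,.1373,.088),('spice',.638,.155,.096),('knob',.472,-.004,.067),('tin',.544,.07,.066),('card',.5375,-.074,.03)):
        q=f(x,y,z0,z0+(.06 if nm=='card' else .02),.04)
        if len(q)>5:print(n,nm,len(q),np.round(cv2.minEnclosingCircle(q[:,:2].astype(np.float32))[0],4),q.mean(0).round(4))
    q=f(.638,.155,.027,.045,.06);print('block',cv2.minAreaRect(q[:,:2].astype(np.float32))[0])
    q=f(.573,.3085,.02,.045,.13);q=q[q[:,1]>.22]
    a=np.array([-.148,-.989]);b=np.array([.989,-.148]);r=q[:,:2]-[.573,.3077];s=r@b;t=r@a
    for s0 in(-.1,-.06,-.03,0,.03,.06,.1):
        m=abs(s-s0)<.008
        if m.sum()>2:print('tongs s',s0,m.sum(),'t',t[m].min().round(3),t[m].max().round(3),'z',np.percentile(q[m,2],90).round(4))
    print('s range',s.min(),s.max())
E
```

```text
time: 31.4
tool_pos: [0.6385, 0.1559, 0.3697]
eef_rot: [-3.14, 0.001, -0.01]
wrist_force: [0.4, 1.0, -1.0]
width: 0.0866
finger_force: 0.0
time: 32.23
tool_pos: [0.6065, -0.151, 0.3934]
eef_rot: [3.139, -0.014, -0.004]
wrist_force: [-0.1, -1.0, 0.5]
width: 0.0871
finger_force: 0.0
time: 32.9
tool_pos: [0.6075, -0.324, 0.3939]
eef_rot: [-3.14, 0.002, 0.001]
wrist_force: [0.3, 0.7, 0.2]
width: 0.087
finger_force: 0.0
top jam 409 [0.4644 0.1384] [0.4643 0.1383 0.093 ]
top spice 236 [0.6376 0.1553] [0.6366 0.1547 0.1051]
top knob 95 [ 0.4709 -0.0035] [ 0.4707 -0.0037  0.0775]
top tin 384 [0.5437 0.0696] [0.5437 0.07   0.0703]
top card 61 [ 0.5367 -0.0751] [ 0.5369 -0.0741  0.0602]
block (0.6370828151702881, 0.15447688102722168)
tongs s -0.1 25 t -0.01 0.006 z 0.0292
tongs s -0.06 15 t -0.016 0.012 z 0.025
tongs s -0.03 16 t -0.021 0.017 z 0.0271
tongs s 0 13 t -0.024 0.023 z 0.0268
tongs s 0.03 16 t -0.039 0.026 z 0.028
tongs s 0.06 19 t -0.03 0.042 z 0.0289
tongs s 0.1 20 t -0.025 0.023 z 0.0326
s range -0.10795984544837192 0.10347428083906313
scene jam 348 [0.4644 0.141 ] [0.4633 0.1413 0.0918]
scene spice 184 [0.6371 0.1567] [0.6345 0.1588 0.1033]
scene knob 84 [ 0.4713 -0.0023] [4.694e-01 3.000e-04 7.470e-02]
scene tin 295 [0.5446 0.0708] [0.5445 0.0707 0.0692]
scene card 234 [ 0.5385 -0.0735] [ 0.5381 -0.0742  0.0562]
block (0.6378195881843567, 0.15507566928863525)
tongs s -0.1 32 t -0.012 0.002 z 0.0278
tongs s -0.06 18 t -0.019 0.01 z 0.0249
tongs s -0.03 18 t -0.023 0.015 z 0.0255
tongs s 0 17 t -0.026 0.019 z 0.0256
tongs s 0.03 14 t -0.03 0.024 z 0.0267
tongs s 0.06 14 t -0.03 0.026 z 0.0267
tongs s 0.1 21 t -0.025 0.022 z 0.0335
s range -0.10755716070870402 0.10628813653352738
```

View pics/top9.png

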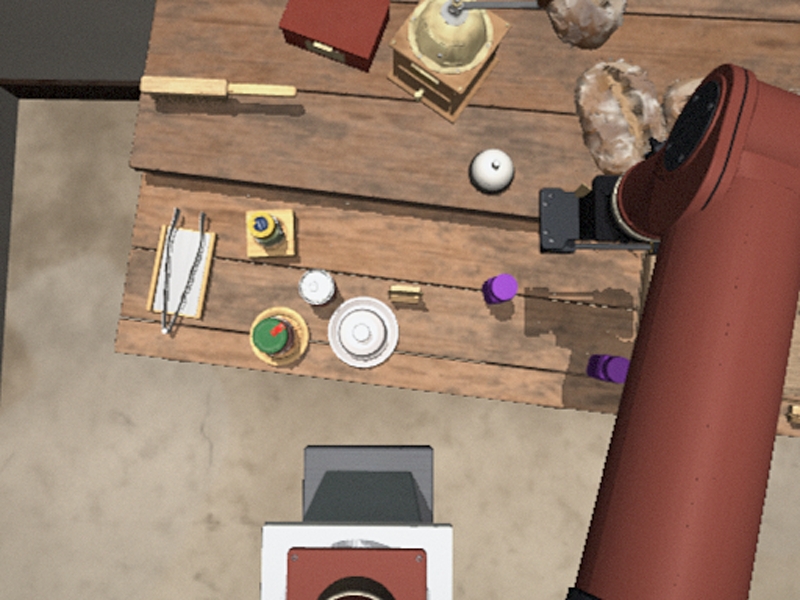

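View pics/scene9.png

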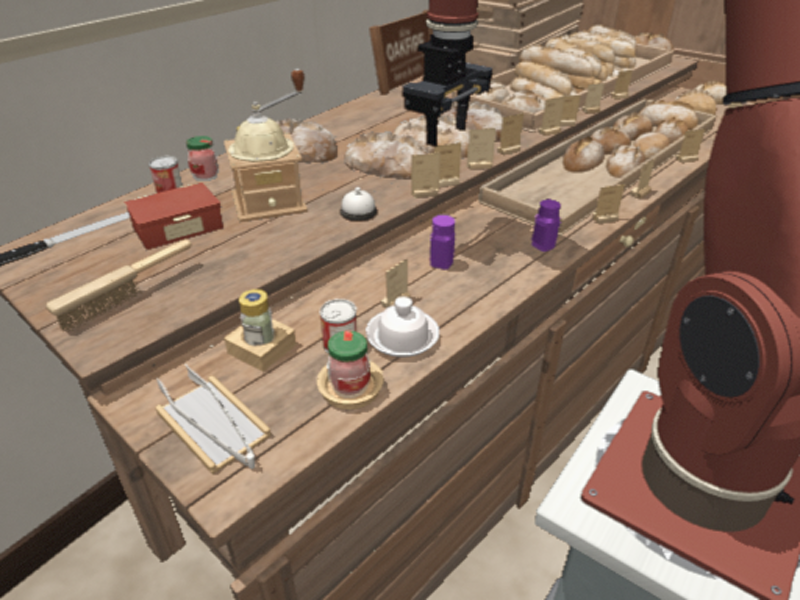

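Both final pictures show everything placed. The spice jar is in the block at (255,315 in the scene view), the jam jar in the coaster at (349,365), and the cover on the dish at (403,322). The tongs are in the rest at (205,415), and the tin and card have not moved. The measured height rises (8.0, 5.8 and 5.5 mm) match seated values.

```bash
python3 -c "
from plant import manip
print(manip.hand_in())"
```

```text
the job is handed in; nothing more can be done
None
```

I handed the job in with both jars, the butter cover and the tongs seated in their places by my measurements, and the tin and price card still standing where they were; no verdict was returned.

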